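# Load the pull-out spice rack

## Task

Put the spice tins away in the pull-out rack: push the red lock handle back to free the tray, slide the tray all the way out of its hood, and press every spice tin from the caddy, upright, fully home into a spring clip of its own. With all tins clipped in, slide the tray fully home into the hood and close the lock again; leave the mug and the salt grinder where they are.

Things in the scene. Friction and masses are not known exactly. Their poses are not given: they have to be found in the camera images.
- spice_rack: fixed pull-out spice rack on a foot board 136 x 540 x 8 mm; a tray slides in and out of its hood (92 mm high, clear front). Origin: worktop level, at the hood's open left end (mouth), in line with the front of the tray's back wall. x away from the robot, y left along the tray's travel, z up. Hood: y -245 to 0 mm, x -69 to +17 mm, closed but for the mouth
- tray (a joint): slide of the tray, m: 0 = fully home (clips inside the hood), 0.242 = fully out to the left (clips clear of the hood); moves along the rack's +y as it grows. About 1.5 N of friction, stays where it is left. While the lock is closed it can move only about 4 mm
- tray_grip (a point): grip point of the tray, 12 mm below the top of its upright wooden end plate (12 mm thick along y, 40 mm wide along x, top 84 mm above the worktop). Moves with the tray; axes as the rack's. With the tray home the plate's right face is 36 mm left of the hood's mouth
- bolt (a joint): lock slide, m: 0 = locked (handle near the robot; the bolt stands before a lug of the tray and holds the tray home), 0.022 = free (handle pushed along the rack's +x, away from the robot). Below 0.012 it may hold the tray. About 1.5 N of friction, stays where it is left. Closed with the tray out, it would block the tray's way home
- bolt_grip (a point): grip point on the red lock handle behind the tray, by the hood's mouth: an upright post 14 mm (along x) by 16 mm (along y), its top 13 mm above this point (96 mm above the worktop). Moves with the lock slide; axes as the rack's. The tray's back wall in front of it is 37 mm high
- clip0 (a point): seat of the leftmost of three spring clips (76 mm apart along y): the point on the tray's floor (14 mm above the worktop) where the centre of a seated tin's underside stands, the tin touching the tray's back wall, 25 mm behind this point. Moves with the tray, axes as the rack's. The clip opens towards the robot (-x)
- clip1 (a point): seat of the middle clip, as clip0. Each clip is two spring leaves, up to 37 mm above the worktop; their lips (free-running white rollers, 35 mm apart, 18 mm in front of the seat point) yield as an upright tin is pushed along +x between them (up to about 12 N) and close behind its widest part
- clip2 (a point): seat of the rightmost clip, as clip0. The flared tips of the leaves reach 34 mm in front of the seat point, so that an upright tin whose axis is 60 mm or more in front of the seat point clears them. The tray's front edge is a low ramp
- tin_red: low round spice tin, 50 mm in diameter and 60 mm tall, silvery with a paper band and a red lid, about 0.12 kg, standing upright on the worktop inside the caddy's rim. Origin: centre of its underside; z up along the tin. May be absent (no reading from the start)
- tin_yellow: low round spice tin, 50 mm in diameter and 60 mm tall, silvery with a paper band and a yellow lid, about 0.12 kg, standing upright on the worktop inside the caddy's rim. Origin: centre of its underside; z up along the tin. May be absent (no reading from the start)
- tin_green: low round spice tin, 50 mm in diameter and 60 mm tall, silvery with a paper band and a green lid, about 0.12 kg, standing upright on the worktop inside the caddy's rim. Origin: centre of its underside; z up along the tin. May be absent (no reading from the start)
- tin_blue: low round spice tin, 50 mm in diameter and 60 mm tall, silvery with a paper band and a blue lid, about 0.12 kg, standing upright on the worktop inside the caddy's rim. Origin: centre of its underside; z up along the tin. May be absent (no reading from the start)
- caddy: fixed shallow wooden caddy in which the tins stand, to the left, along the front edge of the worktop: a rim 26 mm high and 6 mm thick, 92 mm (x) by 248 mm (y) outside, its floor level with the worktop (0 mm). Origin: centre, at worktop level
- mug: white mug with a green inside, 86 x 122 x 96 mm, a bystander; origin: centre of its underside
- grinder: salt grinder with steel head, 54 mm in diameter, 136 mm tall, a bystander; origin: centre of its underside

How it is judged:
By the outcome, as a careful person would: the job done as asked, in the order asked, and still so for the second after the job is handed in, with the robot touching nothing.
Of tin_red, tin_yellow, tin_green, tin_blue only 2 to 3 are there at a start; the rules pass over those that are not, and their reading is None.
At some moment in a run one of tin_red, tin_yellow, tin_green, tin_blue may be knocked a few centimetres aside while the robot is not near it.
Once in a run the grip may slacken for a moment while it holds something.
It also fails if it takes over 210 s, if anything falls off the work surface, if the arm or the gripper's body presses on something with over 40 N, if the wrist force passes 120 N, or if a joint passes its speed limit or range.

## Robot

A 6-joint arm with a two-finger parallel gripper is mounted at the origin on a cart in front of the work surface, level with it; the furniture and walls round the work are solid. World frame = base frame: x ahead of the robot, y to its left, z up, the work surface at z = 0. Lengths are in m, angles in rad, forces in N, time in s.
With the tool pointing down it reaches from about 0.25 to 0.725 m from the base axis. Payload 4 kg.
Tool frame: the origin (TCP) lies midway between the tips of the shut fingers; the grasp point (between the pads) lies 19 mm behind it; z points along the fingers, y is the direction in which the jaws open and shut (so a half turn about z gives the same grasp; the last joint's range is limited). The gripper opens to 85 mm and grips with 20 to 120 N. Pads are 22 mm wide; open, the fingers measure 114 mm over their backs; the gripper's body (76 mm by 85 mm) begins 54 mm behind the grasp point. The pads swing forward as they close: fully open they stand 13 mm farther back than shut.
Start: joints at [1.145, 0.241, 0.005, 1.335, 0, 1.571], TCP at [0.207, 0.455, 0.231] pointing down, gripper open.
Joint ranges: [-2.72, 2.72], [-1.05, 1.87], [-1.09, 1.28], [-1.99, 2.15], [-1.42, 1.44], [-3.14, 3.14]. Speed limits (rad/s): [2.79, 2.79, 3.14, 3.14, 3.14, 3.14].

## Interface

Orientations are given as a unit quaternion [x, y, z, w].
In Python, from workcell import bot, eyes, job gives the robot as it stands.
- The arm moves only by the shell command python3 -m crank 'ROWS'. ROWS is a JSON object of lists of equal length, an entry for each row: "dr": the turn, a rotation vector about the tool's x, y, z in rad, a list of three; "travel": the shift along the tool's x, y, z in m, a list of three; "hand": the finger opening in m, from 0 to 0.0854. In form: {"dr": [[wx, wy, wz], ...], "travel": [[x, y, z], ...], "hand": [hand, ...]}. A call has 1 to 10 rows; each row is the pose to reach, as a shift and turn from the pose commanded when the call began, along the tool's axes at that moment; what a row does not reach only later rows make up. A row lasts 1/8 s, in which the tool goes at most 62.5 mm and 10.7 degrees, less where a joint would pass 70% of its speed; a pose out of reach is approached as far as the arm can. A call with a gripper value outside its range is refused whole. The fingers move at their own pace and stop on an object; the grip force is fixed at half the most. Time passes only in rows, so rows that repeat a pose let the fingers close. It gives the time, the measured TCP pose, the force and the opening at its end, in the units of the state.
- bot.get_obs(): the state, without advancing time (a new reading comes with each control period).
- eyes.camera(name): name is "scene" or "top"; returns a dict with "color" (420x560x3 uint8, red, green, blue), "K" (3x3 intrinsics, pixels), "R" (3x3) and "t" (3): a world point X has camera coordinates R X + t. Camera axes: x right, y down, z forward; pixel columns grow to the right and rows downward; lengths in m; the calibration is good to about 2 mm. A picture is of the moment at which its call begins. There is no depth.
- job.job_done(): hands the job in, once; it reports no verdict.
The state is a dict: "clock": time; "joint_pos": joint angles; "joint_vel": joint speeds; "tau": joint torques, N m; "eef_pos": TCP position; "tool_rot": TCP orientation; "ft_force": force on the tool from outside, world axes, zero at the start; "ft_torque": the same for the moment, N m; "grip_width": finger opening in m.
Only numpy, scipy, OpenCV 4.12 (cv2) and the standard library are available. Lean on these libraries where they do the work, as an engineer would, in place of code of your own. Each camera call takes 0.05 s, during which the arm holds its last target.

## Working session

There is one attempt and no reset: what is moved stays moved. The work goes in short steps, Python scripts to look and compute and a shell command to move; the robot and the scene stay as the last step left them, time stands still between calls to the robot, and variables do not carry over. Pictures are saved under pics/ and viewed, and the job is handed in when it is done.

```bash
ls; mkdir -p pics; python3 - <<'E'
from workcell import bot,eyes,job
import cv2
o=bot.get_obs(); print({k:(v if not hasattr(v,'round') else v) for k,v in o.items()})
for n in ("scene","top"):
    c=eyes.camera(n); cv2.imwrite(f"pics/{n}0.png",cv2.cvtColor(c["color"],cv2.COLOR_RGB2BGR)); print(n,c["K"],c["R"],c["t"])
E
```

```text
pics
{'clock': 0.0, 'joint_pos': array([ 1.14499522e+00,  2.41426102e-01,  3.68144235e-03,  1.33517460e+00,
       -1.61239454e-05,  1.57081780e+00]), 'joint_vel': array([-0.00052309, -0.0003985 ,  0.00048307, -0.0006489 ,  0.00327972,
        0.00010696]), 'tau': array([ 2.78547581e-03, -3.72321546e+01,  2.52405024e+01,  1.69175252e-02,
        1.82045715e-04, -4.03588416e-06]), 'eef_pos': array([0.20626401, 0.45476625, 0.23039007]), 'tool_rot': array([ 2.11306217e-01,  9.77419335e-01, -1.03920564e-03, -2.16392144e-04]), 'ft_force': array([ 0.82561502, -0.03500629,  0.26066452]), 'ft_torque': array([-0.03618684, -0.03731786, -0.04461842]), 'grip_width': 0.08542064107400157}
scene [[418.13319374   0.         275.20991277]
 [  0.         418.13319374 204.68227811]
 [  0.           0.           1.        ]] [[ 0.44991831 -0.89293399  0.01556939]
 [-0.62897978 -0.32920097 -0.7042806 ]
 [ 0.63400154  0.30707591 -0.70975097]] [-0.31249565  0.37626121  1.08381997]
top [[406.90587189   0.         277.95211715]
 [  0.         406.90587189 205.55573073]
 [  0.           0.           1.        ]] [[ 8.03911747e-02 -9.96763267e-01 -4.98118917e-04]
 [-9.76529305e-01 -7.86590597e-02 -2.00507527e-01]
 [ 1.99819356e-01  1.66054634e-02 -9.79692035e-01]] [-0.1005029   0.54500373  1.14466319]
```

View pics/scene0.png

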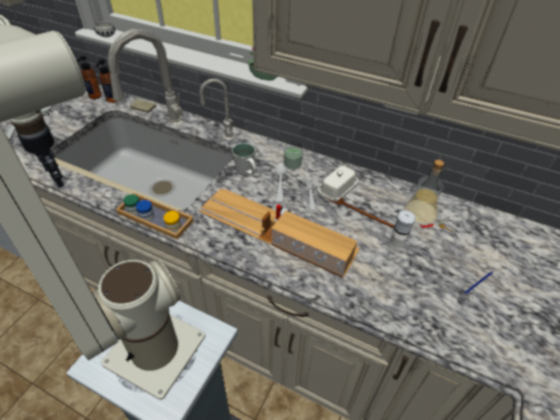

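View pics/top0.png

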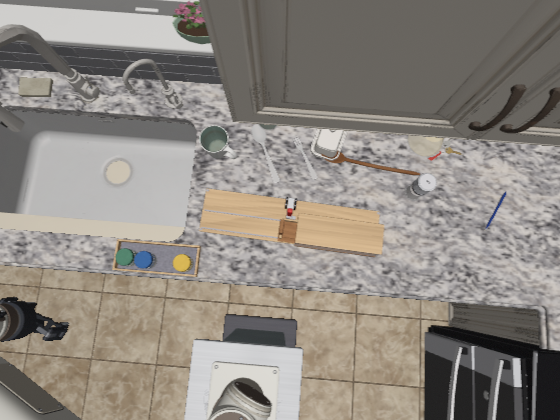

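```bash
cat > h.py <<'E'
from workcell import bot,eyes,job
import cv2, numpy as np
from scipy.spatial.transform import Rotation as R_
def cam(n):
    return eyes.camera(n)
def save(c,name,box=None,s=1):
    im=cv2.cvtColor(c["color"],cv2.COLOR_RGB2BGR)
    if box: x0,y0,x1,y1=box; im=im[y0:y1,x0:x1]
    if s!=1: im=cv2.resize(im,None,fx=s,fy=s,interpolation=cv2.INTER_CUBIC)
    cv2.imwrite("pics/"+name,im)
def unp(c,u,v,z):
    K,R,t=c["K"],np.array(c["R"]),np.array(c["t"])
    d=R.T@np.linalg.solve(K,[u,v,1.]); o=-R.T@t
    return o+d*(z-o[2])/d[2]
def proj(c,X):
    p=c["K"]@(np.array(c["R"])@np.array(X,float)+c["t"]); return p[:2]/p[2]
def obs():
    o=bot.get_obs(); print("t%.2f"%o['clock'],"eef",o['eef_pos'].round(4),"q",o['tool_rot'].round(4),"F",o['ft_force'].round(1),"w %.4f"%o['grip_width'],"j",o['joint_pos'].round(3)); return o
def rows(dworld, o=None):
    o=o or bot.get_obs(); return R_.from_quat(o['tool_rot']).inv().apply(dworld)
def both(tag,ts=None,tt=None):
    pass
E
python3 - <<'E'
from h import *
c=cam("top"); save(c,"t1.png",(190,180,390,260),4); save(c,"t1b.png",(100,230,210,285),7)
c=cam("scene"); save(c,"s1.png",(195,180,365,280),4.5); save(c,"s1b.png",(105,180,205,240),7)
E
```

```text
(no output)
```

View pics/t1.png

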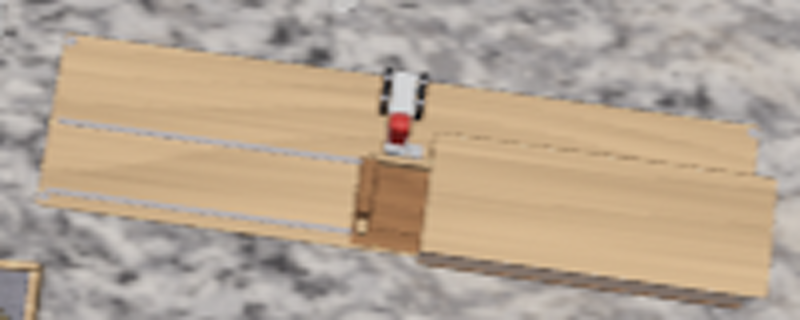

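View pics/s1.png

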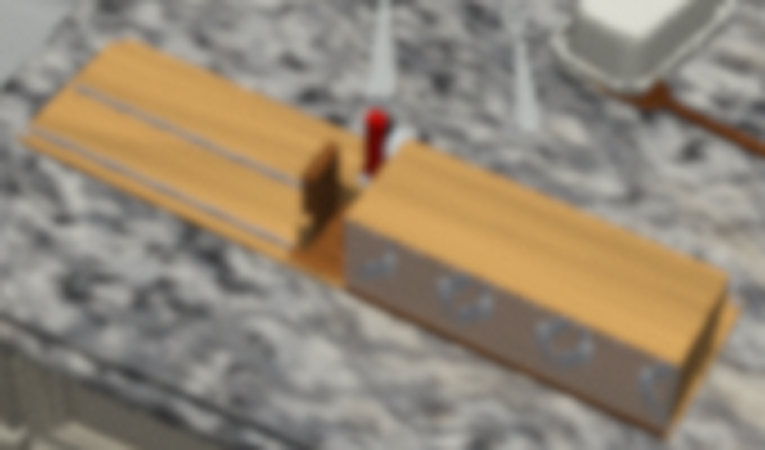

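View pics/t1b.png

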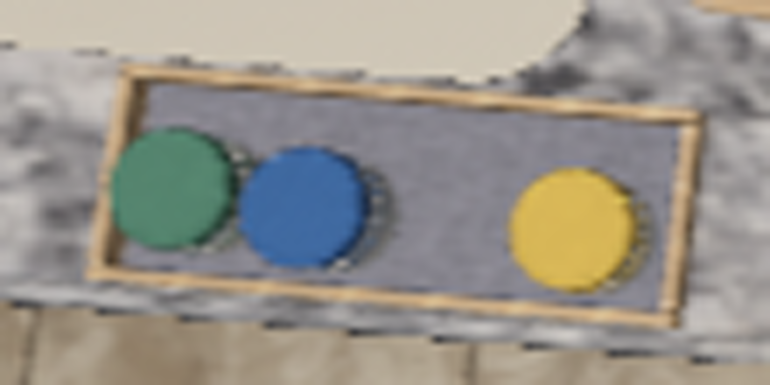

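View pics/s1b.png

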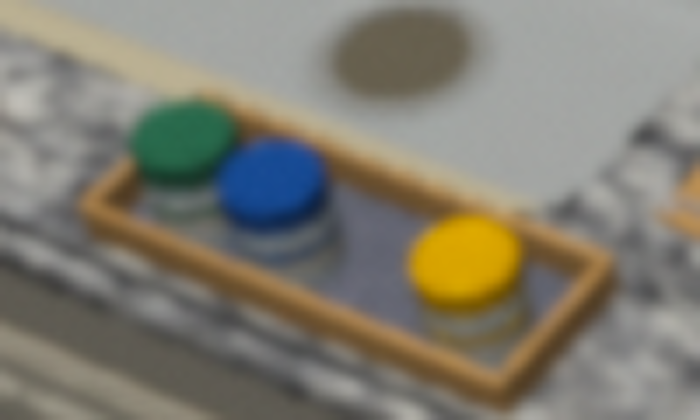

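```bash
cat > fit.py <<'E'
from h import *
from scipy.optimize import least_squares
ct=cam("top"); cs=cam("scene")
def m(p,off,s): return (np.array(p)+.5)/s-.5+np.array(off)
T=[((433,133),(.017,0,.092)),((777,178),(.017,-.245,.092)),((760,298),(-.069,-.245,.092)),((420,254),(-.069,0,.092))]
S=[((412,140),(.017,0,.092)),((347,222),(-.069,0,.092)),((728,275),(.017,-.245,.092)),((680,357),(-.069,-.245,.092))]
def w(p,X): 
    c,s=np.cos(p[2]),np.sin(p[2]); return np.array([p[0]+c*X[0]-s*X[1],p[1]+s*X[0]+c*X[1],X[2]])
def res(p,which="TS"):
    r=[]
    if "T" in which:
        for a,X in T: r+=list(proj(ct,w(p,X))-m(a,(190,180),4))
    if "S" in which:
        for a,X in S: r+=list(proj(cs,w(p,X))-m(a,(195,180),4.5))
    return np.array(r)
for k in ("T","S","TS"):
    f=least_squares(res,[.45,.0,0],args=(k,)); print(k,f.x.round(4),np.degrees(f.x[2]).round(2)); print(f.fun.round(1))
p=f.x
print("bolt top",unp(ct,*m((400,120),(190,180),4),.096), "rack pt x=?")
for nm,q in (("green",(170,188)),("blue",(303,207)),("yellow",(572,230))):
    print(nm,"top",unp(ct,*m(q,(100,230),7),.06).round(4))
for nm,q in (("green",(184,140)),("blue",(273,180)),("yellow",(467,258))):
    print(nm,"scene",unp(cs,*m(q,(105,180),7),.06).round(4))
for nm,q in (("c",(125,68)),("c",(702,115)),("c",(677,325)),("c",(88,275))):
    print(nm,"caddy",unp(ct,*m(q,(100,230),7),.026).round(4))
E
python3 fit.py
```

```text
T [ 0.5101 -0.1136 -0.0525] -3.01
[-0.3  0.  -0.3  0.   1.4  0.3 -0.8 -0.4]
S [ 0.5114 -0.1151 -0.0473] -2.71
[-1.4 -0.6 -0.5 -1.1  1.2 -0.5  0.6  1.6]
TS [ 0.5106 -0.1143 -0.0505] -2.89
[-0.  -0.2 -0.1 -0.3  1.8 -0.1 -0.5 -0.5 -1.7 -0.5 -0.9 -1.1  0.8 -0.2
  0.1  1.8]
bolt top [ 0.53389175 -0.09108119  0.096     ] rack pt x=?
green top [0.3667 0.3715 0.06  ]
blue top [0.3634 0.3161 0.06  ]
yellow top [0.363  0.2053 0.06  ]
green scene [0.3641 0.3703 0.06  ]
blue scene [0.3625 0.3161 0.06  ]
yellow scene [0.3636 0.2059 0.06  ]
c caddy [0.417  0.4114 0.026 ]
c caddy [0.4168 0.1648 0.026 ]
c caddy [0.3289 0.1648 0.026 ]
c caddy [0.3296 0.413  0.026 ]
```

```bash
cat >> fit.py <<'E'
print('---')
def loc(X): 
    d=np.array(X[:2])-p[:2]; c,s=np.cos(p[2]),np.sin(p[2]); return np.array([c*d[0]+s*d[1],-s*d[0]+c*d[1]]).round(4)
for q in ((70,38),(757,125),(38,203)): X=unp(ct,*m(q,(190,180),4),.008); print(q,X.round(4),loc(X))
a=unp(ct,*m((70,38),(190,180),4),.008);b=unp(ct,*m((757,125),(190,180),4),.008); d=a-b; print("yaw",np.degrees(np.arctan2(-d[0],d[1])),np.hypot(*d[:2]))
print("bolt loc",loc(unp(ct,*m((400,120),(190,180),4),.096)))
for q in ((362,160),(375,160),(355,213),(368,213)): print("plate",loc(unp(ct,*m(q,(190,180),4),.084)))
E
python3 fit.py | sed -n '/---/,$p'; python3 - <<'E'
from h import *
c=cam("top"); save(c,"t2.png",(270,185,310,250),12)
c=cam("scene"); save(c,"s2.png",(255,195,295,245),12)
E
```

```text
---
(70, 38) [0.5951 0.1669 0.008 ] [0.0701 0.2852]
(757, 125) [ 0.5692 -0.3646  0.008 ] [ 0.0711 -0.247 ]
(38, 203) [0.4653 0.1763 0.008 ] [-0.06    0.2879]
yaw -2.788029815689557 0.5321570394982102
bolt loc [0.0221 0.0244]
plate [-0.008   0.0476]
plate [-0.0068  0.0384]
plate [-0.0464  0.0476]
plate [-0.0452  0.0385]
```

View pics/t2.png

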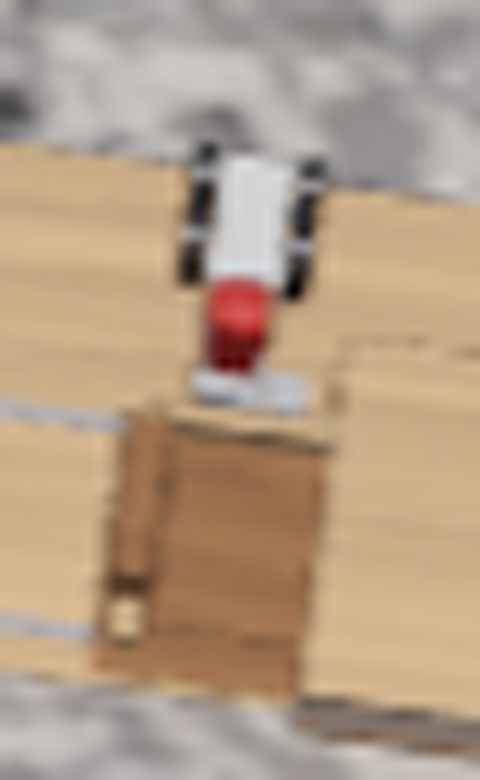

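View pics/s2.png

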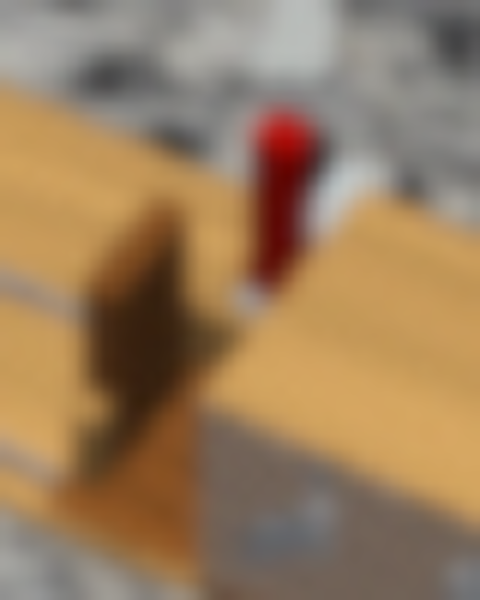

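```bash
cat >> h.py <<'E'
RX,RY,YAW=.5106,-.1143,-.0503
def rw(x,y): 
    c,s=np.cos(YAW),np.sin(YAW); return np.array([RX+c*x-s*y,RY+s*x+c*y])
def lw(P):
    d=np.array(P[:2])-[RX,RY]; c,s=np.cos(YAW),np.sin(YAW); return np.array([c*d[0]+s*d[1],-s*d[0]+c*d[1]])
def go(target,yaw=None,o=None):
    """tool-frame shift and dr to get TCP to target (world), tool down, tool y at yaw"""
    o=o or obs(); R0=R_.from_quat(o['tool_rot'])
    t=R0.inv().apply(np.array(target)-o['eef_pos'])
    print("travel",t.round(4),"len",np.linalg.norm(t).round(4),end=' ')
    if yaw is not None:
        y=np.array([np.cos(yaw),np.sin(yaw),0]); z=np.array([0,0,-1.]); x=np.cross(y,z)
        print("dr",(R0.inv()*R_.from_matrix(np.stack([x,y,z],1))).as_rotvec().round(4),end='')
    print(" loc",lw(o['eef_pos']).round(4))
E
python3 - <<'E'
from h import *
P=rw(.021,.0225); print(P); go([*P,.16],YAW)
E
```

```text
[ 0.53270471 -0.09288431]
t0.50 eef [0.2065 0.4553 0.2313] q [ 2.113e-01  9.774e-01 -1.000e-04 -0.000e+00] F [ 0.5 -0.4  0. ] w 0.0850 j [1.145 0.241 0.005 1.335 0.    1.571]
travel [-0.5235 -0.3645  0.0713] len 0.6419 dr [-1.0000e-04  1.0000e-04  1.1952e+00] loc [-0.3323  0.5536]
```

```bash
python3 -m crank '{"dr":[[0,0,0.12],[0,0,0.24],[0,0,0.36],[0,0,0.48],[0,0,0.6],[0,0,0.72],[0,0,0.84],[0,0,0.96],[0,0,1.08],[0,0,1.195]],"travel":[[-0.05,-0.035,0],[-0.1,-0.07,0],[-0.15,-0.104,0],[-0.2,-0.139,0],[-0.25,-0.174,0],[-0.3,-0.209,0],[-0.35,-0.244,0],[-0.4,-0.279,0],[-0.45,-0.313,0],[-0.5,-0.348,0]],"hand":[0.026,0.026,0.026,0.026,0.026,0.026,0.026,0.026,0.026,0.026]}'; python3 -c "
from h import *
P=rw(.021,.0225);go([*P,.14],YAW)"
```

```text
clock: 1.75
eef_pos: [0.5191, -0.07, 0.2315]
tool_rot: [0.726, 0.688, 0.0, 0.0]
ft_force: [1.7, 1.1, 0.6]
grip_width: 0.0262
t1.75 eef [ 0.5191 -0.07    0.2315] q [7.260e-01 6.877e-01 4.000e-04 2.000e-04] F [1.7 1.1 0.6] w 0.0262 j [-0.134  0.287  0.068  1.351  0.     1.491]
travel [-0.0221  0.0148  0.0915] len 0.0953 dr [ 0.0009 -0.0002 -0.0037] loc [0.0062 0.0447]
```

```bash
python3 -m crank '{"dr":[[0,0,0],[0,0,0],[0,0,0],[0,0,0]],"travel":[[-0.01,0.007,0.03],[-0.022,0.0148,0.06],[-0.022,0.0148,0.0915],[-0.022,0.0148,0.0915]],"hand":[0.026,0.026,0.026,0.026]}'; python3 - <<'E'
from h import *
P=rw(.021,.0225);go([*P,.064],YAW)
c=cam("top"); save(c,"t3.png",(260,170,330,260),8)
c=cam("scene"); save(c,"s3.png",(245,150,315,245),7)
E
```

```text
clock: 2.25
eef_pos: [0.5296, -0.0907, 0.1372]
tool_rot: [0.725, 0.689, -0.002, -0.003]
ft_force: [-0.1, 0.1, 0.2]
grip_width: 0.0261
t2.25 eef [ 0.5296 -0.0907  0.1372] q [ 0.7247  0.689  -0.0019 -0.0026] F [-0.1  0.1  0.2] w 0.0261 j [-0.17   0.377 -0.057  1.143  0.     1.452]
travel [-0.0021  0.0037  0.0732] len 0.0733 dr [-0.0063 -0.0008 -0.0002] loc [0.0178 0.0246]
```

View pics/s3.png

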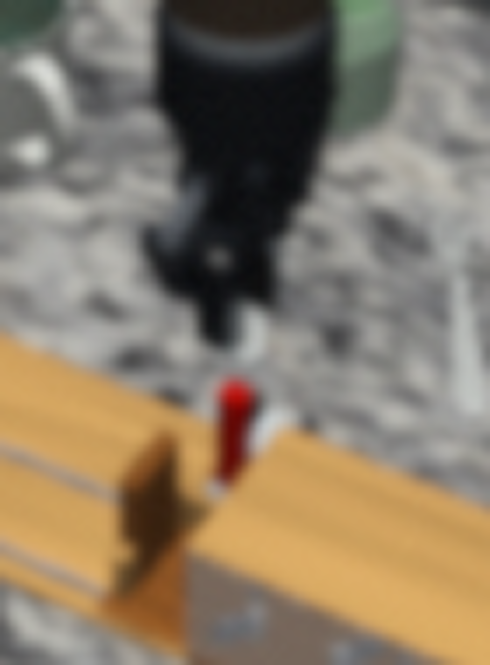

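View pics/t3.png

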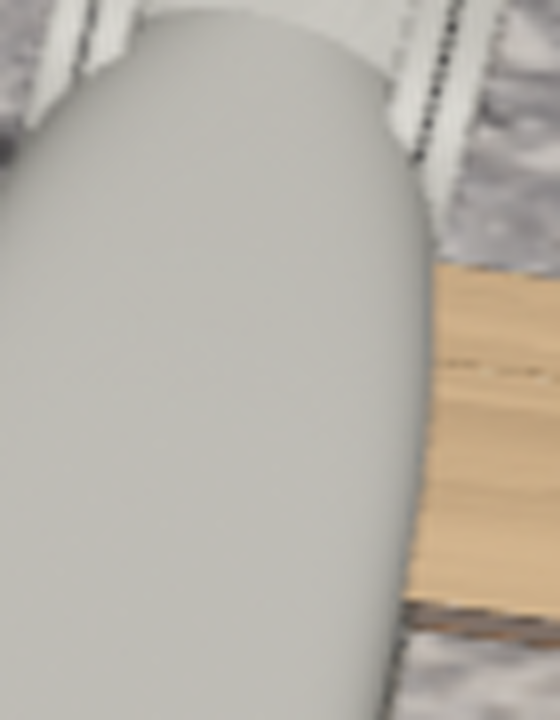

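```bash
python3 -m crank '{"dr":[[0,0,0],[0,0,0],[0,0,0],[0,0,0]],"travel":[[0,0,0.025],[0,0,0.05],[0,0,0.076],[0,0,0.076]],"hand":[0.026,0.026,0.026,0.026]}'; python3 - <<'E'
from h import *
P=rw(.021,.0225);go([*P,.064],YAW)
c=cam("scene"); save(c,"s4.png",(245,150,315,245),7)
E
```

```text
clock: 2.85
eef_pos: [0.5314, -0.0904, 0.0639]
tool_rot: [0.724, 0.689, -0.0, -0.001]
ft_force: [-0.6, -0.6, -0.2]
grip_width: 0.0258
t2.85 eef [ 0.5314 -0.0904  0.0639] q [ 7.244e-01  6.894e-01 -4.000e-04 -5.000e-04] F [-0.6 -0.6 -0.2] w 0.0258 j [-0.169  0.448 -0.159  0.965 -0.     1.452]
travel [-0.0024  0.0014 -0.0001] len 0.0028 dr [-0.0013 -0.0001  0.0009] loc [0.0196 0.0249]
```

View pics/s4.png

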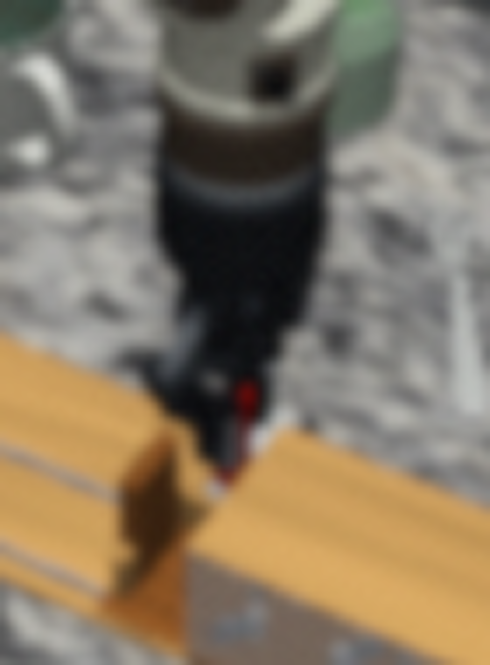

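```bash
python3 -m crank '{"dr":[[0,0,0],[0,0,0],[0,0,0],[0,0,0]],"travel":[[0,0,0],[0,0,0],[0,0,0],[0,0,0]],"hand":[0.008,0.008,0.008,0.008]}'; python3 -m crank '{"dr":[[0,0,0],[0,0,0],[0,0,0],[0,0,0],[0,0,0]],"travel":[[0,0.007,0],[0,0.014,0],[0,0.02,0],[0,0.0225,0],[0,0.0225,0]],"hand":[0.008,0.008,0.008,0.008,0.008]}'; python3 -c "
from h import *
o=obs(); print(lw(o['eef_pos']))"
```

```text
clock: 3.4
eef_pos: [0.5335, -0.0909, 0.066]
tool_rot: [0.725, 0.689, 0.001, 0.002]
ft_force: [-0.9, -0.1, 7.2]
grip_width: 0.0129
clock: 4.03
eef_pos: [0.5552, -0.0921, 0.066]
tool_rot: [0.725, 0.689, 0.001, 0.001]
ft_force: [-3.1, 0.4, 7.3]
grip_width: 0.0131
t4.03 eef [ 0.5552 -0.0921  0.066 ] q [7.246e-01 6.892e-01 7.000e-04 1.100e-03] F [-3.1  0.4  7.3] w 0.0131 j [-0.164  0.483 -0.093  0.992 -0.     1.457]
[0.04344013 0.02440689]
```

```bash
python3 -m crank '{"dr":[[0,0,0],[0,0,0],[0,0,0]],"travel":[[0,0.0015,0],[0,0.003,0],[0,0.003,0]],"hand":[0.008,0.008,0.008]}'; python3 -m crank '{"dr":[[0,0,0],[0,0,0],[0,0,0],[0,0,0],[0,0,0],[0,0,0]],"travel":[[0,0.0,0],[0,0.0,0],[0,0,0],[0,0.0,-0.02],[0,0.0,-0.05],[0,0,-0.08]],"hand":[0.026,0.026,0.026,0.026,0.026,0.026]}';  python3 - <<'E'
from h import *
obs()
c=cam("scene"); save(c,"s5.png",(245,150,315,245),7)
E
```

```text
clock: 4.4
eef_pos: [0.5555, -0.0921, 0.0658]
tool_rot: [0.725, 0.689, -0.001, -0.001]
ft_force: [-8.9, 0.9, 12.8]
grip_width: 0.0131
clock: 5.15
eef_pos: [0.5572, -0.092, 0.1442]
tool_rot: [0.725, 0.689, -0.0, -0.0]
ft_force: [0.6, -0.3, -0.1]
grip_width: 0.0261
t5.15 eef [ 0.5572 -0.092   0.1442] q [ 7.245e-01  6.892e-01 -2.000e-04 -3.000e-04] F [ 0.6 -0.3 -0.1] w 0.0261 j [-0.164  0.418  0.026  1.179  0.     1.457]
```

View pics/s5.png

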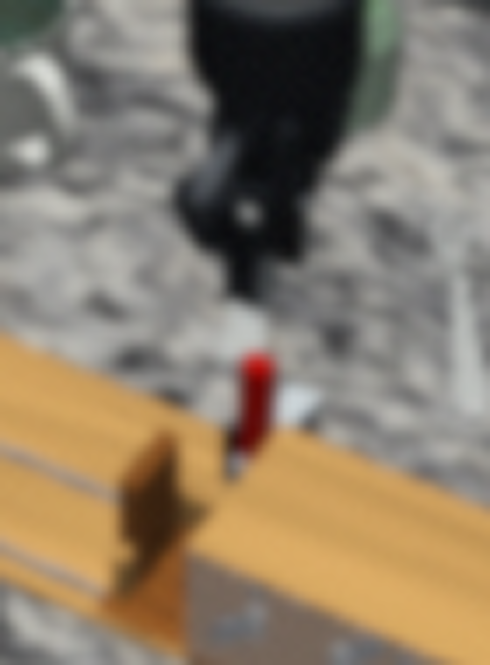

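```bash
python3 -c "
from h import *
P=rw(-.027,.042);print(P);go([*P,.14],YAW+np.pi/2);go([*P,.053])"
```

```text
[ 0.48574586 -0.07099559]
t5.20 eef [ 0.5597 -0.0924  0.1489] q [0.7245 0.6892 0.0021 0.0027] F [ 1.1 -0.2  2.8] w 0.0258 j [-0.164  0.414  0.032  1.182  0.     1.457]
travel [ 0.0177 -0.075   0.0084] len 0.0776 dr [ 0.0047  0.0059 -1.5704] loc [0.048  0.0243]
t5.20 eef [ 0.5597 -0.0924  0.1489] q [0.7245 0.6892 0.0021 0.0027] F [ 1.1 -0.2  2.8] w 0.0258 j [-0.164  0.414  0.032  1.182  0.     1.457]
travel [ 0.0178 -0.0756  0.0954] len 0.123  loc [0.048  0.0243]
```

```bash
python3 -m crank '{"dr":[[0,0,-0.17],[0,0,-0.34],[0,0,-0.51],[0,0,-0.68],[0,0,-0.85],[0,0,-1.02],[0,0,-1.19],[0,0,-1.36],[0,0,-1.53],[0,0,-1.5705]],"travel":[[0,-0.01,0],[0.002,-0.02,0],[0.004,-0.03,0],[0.006,-0.04,0],[0.009,-0.05,0],[0.012,-0.06,0],[0.015,-0.07,0],[0.0177,-0.075,0],[0.0177,-0.075,0],[0.0177,-0.075,0]],"hand":[0.03,0.03,0.03,0.03,0.03,0.03,0.03,0.03,0.03,0.03]}' ;python3 -m crank '{"dr":[[0,0,0]],"travel":[[0,0,0]],"hand":[0.03]}' ; python3 -c "
from h import *
P=rw(-.027,.042);print(P);go([*P,.053],YAW+np.pi/2)
c=cam('scene'); save(c,'s6.png',(225,130,315,245),6)"
```

```text
clock: 6.45
eef_pos: [0.4833, -0.0706, 0.1435]
tool_rot: [0.024, 1.0, -0.0, -0.0]
ft_force: [0.4, -0.1, 0.6]
grip_width: 0.03
clock: 6.58
eef_pos: [0.4833, -0.0706, 0.1436]
tool_rot: [0.025, 1.0, 0.0, -0.0]
ft_force: [0.5, -0.1, 0.4]
grip_width: 0.0298
[ 0.48574586 -0.07099559]
t6.58 eef [ 0.4833 -0.0706  0.1436] q [ 0.0254  0.9997  0.     -0.    ] F [ 0.5 -0.1  0.4] w 0.0298 j [-0.145  0.276 -0.185  1.11   0.    -0.094]
travel [-0.0024 -0.0003  0.0906] len 0.0906 dr [ 0.     -0.0001 -0.0004] loc [-0.0294  0.0423]
```

View pics/s6.png

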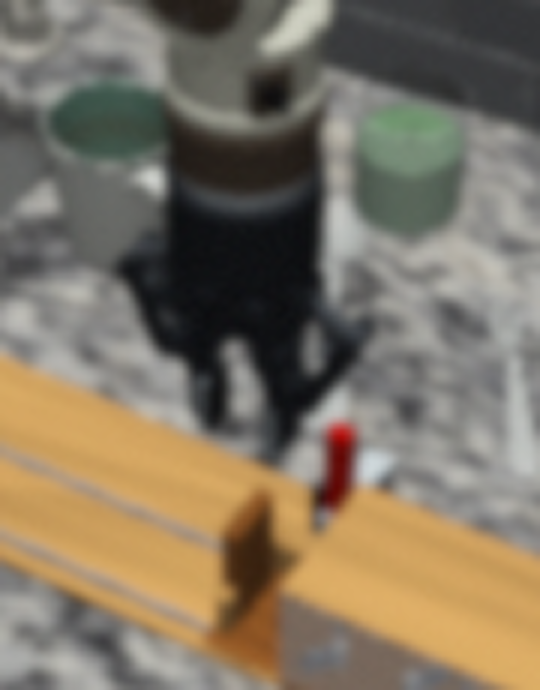

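```bash
python3 -m crank '{"dr":[[0,0,0],[0,0,0],[0,0,0],[0,0,0]],"travel":[[-0.002,0,0.03],[-0.0024,0,0.06],[-0.0024,0,0.085],[-0.0024,0,0.085]],"hand":[0.03,0.03,0.03,0.03]}' ; python3 -c "
from h import *
obs()
c=cam('scene'); save(c,'s7.png',(225,130,315,245),6)"
```

```text
clock: 7.12
eef_pos: [0.4837, -0.0705, 0.0569]
tool_rot: [0.025, 1.0, 0.0, -0.002]
ft_force: [-0.5, -0.4, 0.9]
grip_width: 0.0299
t7.12 eef [ 0.4837 -0.0705  0.0569] q [ 2.540e-02  9.997e-01  3.000e-04 -2.500e-03] F [-0.5 -0.4  0.9] w 0.0299 j [-0.145  0.374 -0.301  0.901  0.    -0.094]
```

View pics/s7.png

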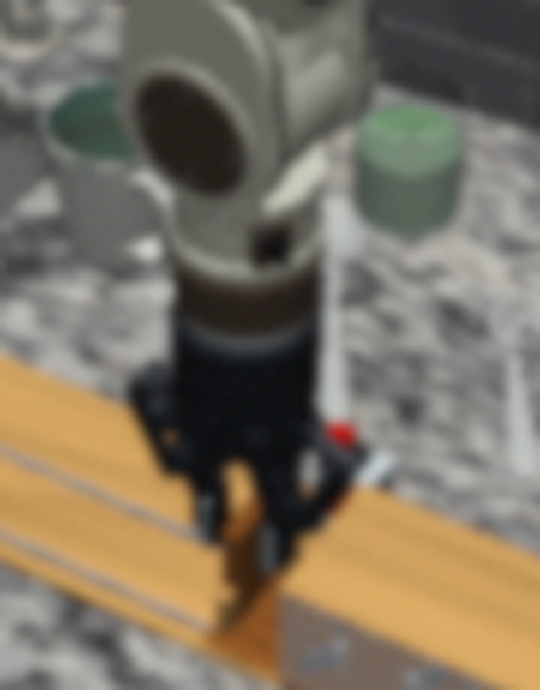

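Plate lies between the fingers. Close.

```bash
python3 -m crank '{"dr":[[0,0,0],[0,0,0],[0,0,0],[0,0,0]],"travel":[[0,0,0],[0,0,0],[0,0,0],[0,0,0]],"hand":[0.006,0.006,0.006,0.006]}' ; python3 -c "
from h import *
o=obs(); P=rw(0,.242)-rw(0,0); go(o['eef_pos']+np.array([*P,0]))"
```

```text
clock: 7.68
eef_pos: [0.4867, -0.0708, 0.0601]
tool_rot: [0.025, 1.0, 0.0, 0.001]
ft_force: [-0.4, 0.8, 5.7]
grip_width: 0.0107
t7.67 eef [ 0.4867 -0.0708  0.0601] q [0.0253 0.9997 0.     0.0013] F [-0.4  0.8  5.7] w 0.0107 j [-0.145  0.37  -0.297  0.902  0.    -0.094]
t7.67 eef [ 0.4867 -0.0708  0.0601] q [0.0253 0.9997 0.     0.0013] F [-0.4  0.8  5.7] w 0.0107 j [-0.145  0.37  -0.297  0.902  0.    -0.094]
travel [1.00e-04 2.42e-01 0.00e+00] len 0.242  loc [-0.0261  0.0423]
```

```bash
python3 -m crank '{"dr":[[0,0,0],[0,0,0],[0,0,0],[0,0,0],[0,0,0],[0,0,0],[0,0,0]],"travel":[[0,0.01,0],[0,0.03,0],[0,0.05,0],[0,0.07,0],[0,0.09,0],[0,0.1,0],[0,0.1,0]],"hand":[0.006,0.006,0.006,0.006,0.006,0.006,0.006]}' ; python3 -c "
from h import *
o=obs(); print(lw(o['eef_pos']))"
```

```text
clock: 8.55
eef_pos: [0.4924, 0.0301, 0.0601]
tool_rot: [0.025, 1.0, 0.0, 0.002]
ft_force: [-0.5, 1.9, 5.7]
grip_width: 0.0111
t8.55 eef [0.4924 0.0301 0.0601] q [2.460e-02 9.997e-01 5.000e-04 1.900e-03] F [-0.5  1.9  5.7] w 0.0111 j [ 0.061  0.371 -0.294  0.901  0.001  0.11 ]
[-0.0254664   0.14327426]
```

```bash
python3 -m crank '{"dr":[[0,0,0],[0,0,0],[0,0,0],[0,0,0],[0,0,0],[0,0,0],[0,0,0],[0,0,0],[0,0,0]],"travel":[[0,0.015,0],[0,0.035,0],[0,0.055,0],[0,0.075,0],[0,0.095,0],[0,0.115,0],[0,0.13,0],[0,0.14,0],[0,0.142,0]],"hand":[0.006,0.006,0.006,0.006,0.006,0.006,0.006,0.006,0.006]}' ; python3 -m crank '{"dr":[[0,0,0],[0,0,0],[0,0,0]],"travel":[[0,0.002,0],[0,0.004,0],[0,0.004,0]],"hand":[0.006,0.006,0.006]}'; python3 -c "
from h import *
o=obs(); print(lw(o['eef_pos']))"
```

```text
clock: 9.68
eef_pos: [0.5002, 0.1707, 0.0601]
tool_rot: [0.025, 1.0, -0.001, 0.003]
ft_force: [4.7, -5.9, 7.3]
grip_width: 0.0111
clock: 10.05
eef_pos: [0.5002, 0.1708, 0.0601]
tool_rot: [0.027, 1.0, -0.004, 0.003]
ft_force: [5.2, -13.9, 9.6]
grip_width: 0.0108
t10.05 eef [0.5002 0.1708 0.0601] q [ 0.0267  0.9996 -0.0042  0.0025] F [  5.2 -13.9   9.6] w 0.0108 j [ 0.334  0.432 -0.197  0.94  -0.01   0.388]
[-0.02468133  0.2841833 ]
```

```bash
sed -i 's/,-.0503$/,-.0545/' h.py; python3 -m crank '{"dr":[[0,0,0],[0,0,0],[0,0,0],[0,0,0],[0,0,0],[0,0,0],[0,0,0],[0,0,0]],"travel":[[0,-0.004,0],[0,-0.004,0],[0,-0.004,0],[0,-0.004,-0.03],[0,-0.004,-0.08],[0,-0.004,-0.13],[-0.05,-0.004,-0.15],[-0.1,0,-0.15]],"hand":[0.03,0.03,0.03,0.03,0.03,0.05,0.07,0.075]}' ; python3 -c "
from h import *
o=obs(); print(lw(o['eef_pos']))
c=cam('scene'); save(c,'s8.png',(185,170,375,285),4.2)
c=cam('top'); save(c,'t8.png',(185,170,395,285),3.8)"
```

```text
clock: 11.05
eef_pos: [0.6, 0.1709, 0.2123]
tool_rot: [0.025, 1.0, 0.001, 0.003]
ft_force: [0.2, 0.2, 0.7]
grip_width: 0.0748
t11.05 eef [0.6    0.1709 0.2123] q [0.0245 0.9997 0.0011 0.0028] F [0.2 0.2 0.7] w 0.0748 j [0.277 0.495 0.327 1.397 0.    0.326]
[0.07377232 0.28967759]
```

View pics/s8.png

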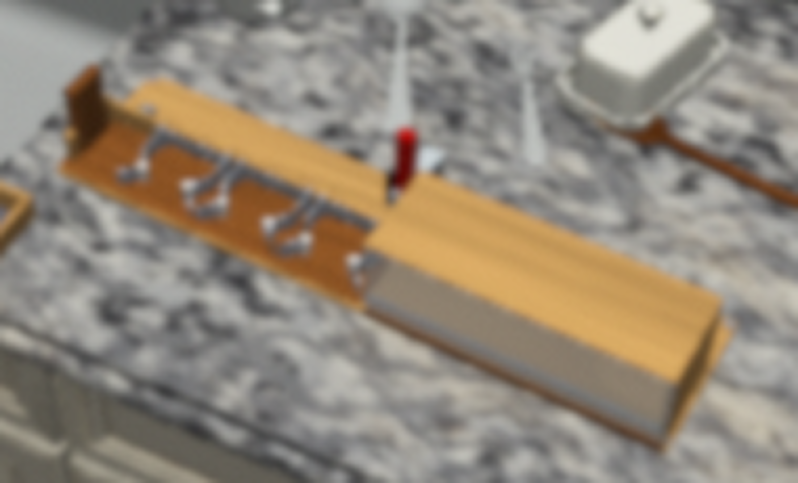

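View pics/t8.png

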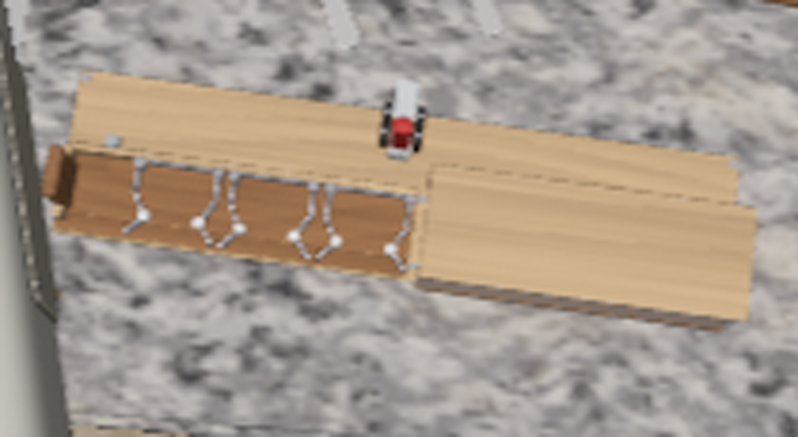

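```bash
python3 - <<'E'
from h import *
c=cam('top'); save(c,'t9.png',(192,205,302,250),7)
c2=cam('scene'); save(c2,'s9.png',(195,185,285,245),8)
def m(p,off,s): return (np.array(p)+.5)/s-.5+np.array(off)
for q in ((143,215),(197,223),(239,229),(293,237),(335,242),(389,249)):
    X=unp(c,*m(q,(185,170),3.8),.03); print(X.round(4),lw(X).round(4))
E
```

```text
[0.4805 0.1045 0.03  ] [-0.042   0.2168]
[0.4776 0.0616 0.03  ] [-0.0426  0.1738]
[0.4755 0.0283 0.03  ] [-0.0428  0.1405]
[ 0.4726 -0.0144  0.03  ] [-0.0434  0.0977]
[ 0.4713 -0.0474  0.03  ] [-0.0429  0.0646]
[ 0.4692 -0.0899  0.03  ] [-0.0426  0.0221]
```

View pics/t9.png

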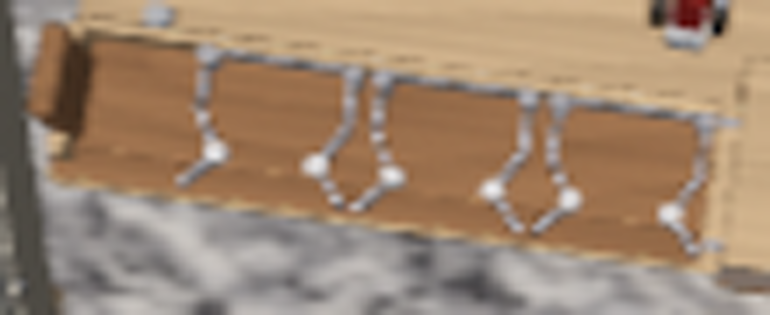

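View pics/s9.png

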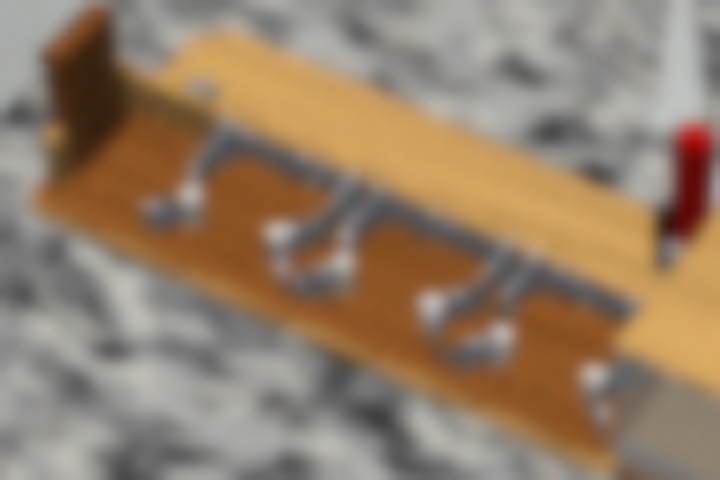

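```bash
cat >> h.py <<'E'
HUE={'green':(65,90,70),'blue':(100,125,120),'yellow':(20,33,120)}
def tins(c,ztop=.06):
    """centroid of lid blob -> world at lid-top height"""
    hsv=cv2.cvtColor(c["color"],cv2.COLOR_RGB2HSV); out={}
    for n,(a,b,s) in HUE.items():
        mk=cv2.inRange(hsv,(a,s,50),(b,255,255))
        k,lab,st,ce=cv2.connectedComponentsWithStats(mk)
        print(n,[(st[i,4],ce[i].round(1).tolist(),unp(c,*ce[i],ztop)[:2].round(4).tolist()) for i in range(1,k) if 60<st[i,4]<900])
E
python3 - <<'E'
from h import *
for n in ("top","scene"):
    c=cam(n); print(n); tins(c)
P=(.363,.2055); go([*P,.13],YAW)
E
```

```text
top
green []
blue [(np.int32(74), [496.1, 209.1], [0.591, -0.6947])]
yellow []
scene
green [(np.int32(137), [130.6, 200.2], [0.3613, 0.369])]
blue [(np.int32(165), [143.0, 206.1], [0.3585, 0.3153])]
yellow [(np.int32(194), [171.3, 217.3], [0.3607, 0.2038])]
t11.35 eef [0.5966 0.1701 0.2082] q [ 2.480e-02  9.997e-01 -2.000e-04 -1.100e-03] F [-1.   0.3 -0.4] w 0.0750 j [0.278 0.496 0.317 1.395 0.    0.327]
travel [0.235  0.0238 0.0786] len 0.2489 dr [-2.0000e-03 -1.3000e-03  1.5757e+00] loc [0.0704 0.2887]
```

```bash
python3 -m crank '{"dr":[[0,0,0.17],[0,0,0.34],[0,0,0.51],[0,0,0.68],[0,0,0.85],[0,0,1.02],[0,0,1.19],[0,0,1.36],[0,0,1.53],[0,0,1.5757]],"travel":[[0.03,0.003,0],[0.06,0.006,0],[0.09,0.01,0],[0.12,0.013,0],[0.15,0.016,0.01],[0.18,0.02,0.02],[0.21,0.022,0.04],[0.235,0.0238,0.06],[0.235,0.0238,0.0786],[0.235,0.0238,0.0786]],"hand":[0.074,0.074,0.074,0.074,0.074,0.074,0.074,0.074,0.074,0.074]}' ;python3 -m crank '{"dr":[[0,0,0]],"travel":[[0,0,0]],"hand":[0.074]}' ; python3 -c "
from h import *
P=(.3633,.2056);go([*P,.026],YAW)
c=cam('scene'); save(c,'s10.png',(105,130,215,240),6)"
```

```text
clock: 12.6
eef_pos: [0.3615, 0.2047, 0.1294]
tool_rot: [0.727, 0.687, -0.001, -0.0]
ft_force: [-0.0, -0.2, 0.5]
grip_width: 0.0741
clock: 12.72
eef_pos: [0.3632, 0.2053, 0.1306]
tool_rot: [0.726, 0.688, 0.0, -0.0]
ft_force: [0.3, 0.5, 0.4]
grip_width: 0.074
t12.72 eef [0.3632 0.2053 0.1306] q [ 7.258e-01  6.879e-01  2.000e-04 -0.000e+00] F [0.3 0.5 0.4] w 0.0740 j [ 0.514  0.155 -0.38   1.036  0.     2.139]
travel [3.000e-04 1.000e-04 1.046e-01] len 0.1046 dr [ 0.0003 -0.0004  0.0008] loc [-0.1646  0.3111]
```

View pics/s10.png

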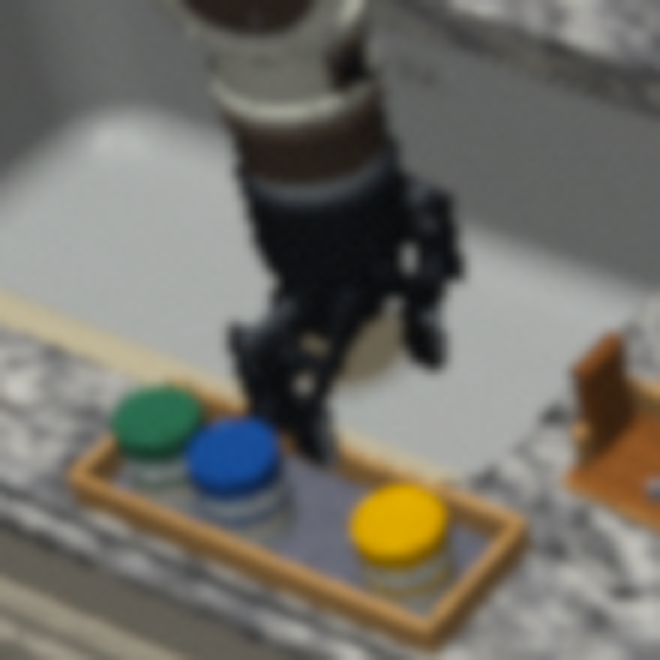

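```bash
python3 -m crank '{"dr":[[0,0,0],[0,0,0],[0,0,0],[0,0,0],[0,0,0]],"travel":[[0,0,0.03],[0,0,0.06],[0,0,0.09],[0,0,0.1046],[0,0,0.1046]],"hand":[0.074,0.074,0.074,0.074,0.074]}' ; python3 -c "
from h import *
obs()
c=cam('scene'); save(c,'s11.png',(125,130,205,240),6)"
```

```text
clock: 13.4
eef_pos: [0.3634, 0.205, 0.0251]
tool_rot: [0.726, 0.688, -0.001, -0.0]
ft_force: [-0.1, 0.5, -0.3]
grip_width: 0.0741
t13.40 eef [0.3634 0.205  0.0251] q [ 7.261e-01  6.876e-01 -1.000e-03 -3.000e-04] F [-0.1  0.5 -0.3] w 0.0741 j [ 0.514  0.301 -0.523  0.749  0.     2.139]
```

View pics/s11.png

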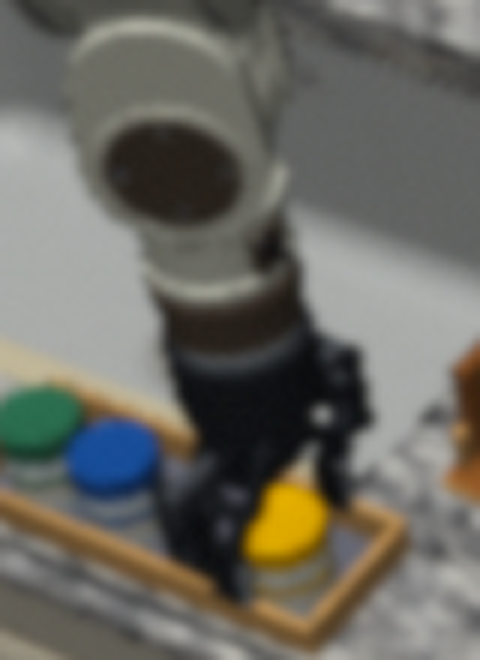

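```bash
python3 -m crank '{"dr":[[0,0,0],[0,0,0],[0,0,0],[0,0,0],[0,0,0]],"travel":[[0,0,0],[0,0,0],[0,0,0],[0,0,0],[0,0,0]],"hand":[0.04,0.04,0.04,0.04,0.04]}' ; python3 -m crank '{"dr":[[0,0,0],[0,0,0],[0,0,0],[0,0,0]],"travel":[[0,0,-0.02],[0,0,-0.05],[0,0,-0.08],[0,0,-0.1]],"hand":[0.04,0.04,0.04,0.04]}' ; python3 -c "
from h import *
obs()
P=rw(-.025-.068,.1955); print(P); go([*P,.1],YAW)
c=cam('scene'); save(c,'s12.png',(125,100,225,240),5)"
```

```text
clock: 14.08
eef_pos: [0.3653, 0.2061, 0.0269]
tool_rot: [0.726, 0.687, 0.001, 0.0]
ft_force: [-1.1, -0.3, 5.4]
grip_width: 0.0488
clock: 14.58
eef_pos: [0.365, 0.2058, 0.1275]
tool_rot: [0.726, 0.687, 0.001, 0.0]
ft_force: [0.8, -0.2, -1.3]
grip_width: 0.0486
t14.57 eef [0.365  0.2058 0.1275] q [7.263e-01 6.874e-01 1.200e-03 3.000e-04] F [ 0.8 -0.2 -1.3] w 0.0486 j [ 0.513  0.16  -0.383  1.026 -0.     2.139]
[0.42838756 0.08597572]
t14.57 eef [0.365  0.2058 0.1275] q [7.263e-01 6.874e-01 1.200e-03 3.000e-04] F [ 0.8 -0.2 -1.3] w 0.0486 j [ 0.513  0.16  -0.383  1.026 -0.     2.139]
travel [-0.1162  0.0699  0.0275] len 0.1383 dr [ 0.0021 -0.0013 -0.0006] loc [-0.1629  0.3117]
```

View pics/s12.png

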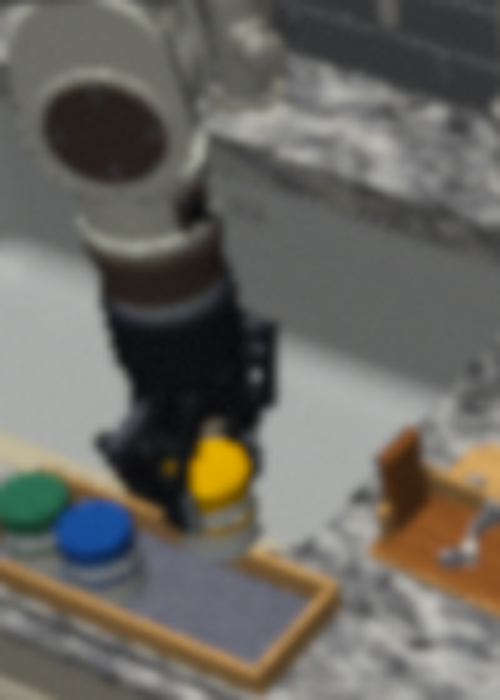

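```bash
python3 -c "
from h import *
P=rw(-.093,.0433); print(P); go([*P,.1],YAW+.35)"
```

```text
[ 0.42009676 -0.0659983 ]
t14.62 eef [0.3663 0.2065 0.1295] q [0.7263 0.6874 0.003  0.0008] F [0.7 0.1 0.6] w 0.0490 j [ 0.513  0.158 -0.379  1.027 -0.     2.139]
travel [-0.2692  0.0686  0.029 ] len 0.2793 dr [ 0.0058 -0.0024 -0.3506] loc [-0.1616  0.3125]
```

```bash
python3 -m crank '{"dr":[[0,0,-0.04],[0,0,-0.08],[0,0,-0.12],[0,0,-0.16],[0,0,-0.2],[0,0,-0.25],[0,0,-0.3],[0,0,-0.35],[0,0,-0.35]],"travel":[[-0.02,0.005,0],[-0.05,0.013,0],[-0.09,0.023,0],[-0.13,0.033,0],[-0.17,0.043,0],[-0.21,0.053,0],[-0.245,0.062,0],[-0.268,0.0686,0.015],[-0.269,0.0686,0.028]],"hand":[0.04,0.04,0.04,0.04,0.04,0.04,0.04,0.04,0.04]}' ; python3 -m crank '{"dr":[[0,0,0]],"travel":[[0,0,0]],"hand":[0.04]}'; python3 -c "
from h import *
P=rw(-.093,.0433); go([*P,.0425],YAW+.35)
c=cam('scene'); save(c,'s13.png',(195,120,335,260),5)"
```

```text
clock: 15.75
eef_pos: [0.4182, -0.0681, 0.097]
tool_rot: [0.597, 0.802, 0.0, 0.0]
ft_force: [0.7, 0.9, -1.0]
grip_width: 0.0487
clock: 15.88
eef_pos: [0.4164, -0.0663, 0.0963]
tool_rot: [0.596, 0.803, -0.001, -0.002]
ft_force: [0.3, 0.3, 0.2]
grip_width: 0.0487
t15.88 eef [ 0.4164 -0.0663  0.0963] q [ 5.958e-01  8.031e-01 -7.000e-04 -1.700e-03] F [0.3 0.3 0.2] w 0.0487 j [-0.158  0.206 -0.419  0.95   0.     1.118]
travel [-0.0009  0.0038  0.0538] len 0.0539 dr [-0.0031 -0.002  -0.0013] loc [-0.0967  0.0428]
```

View pics/s13.png

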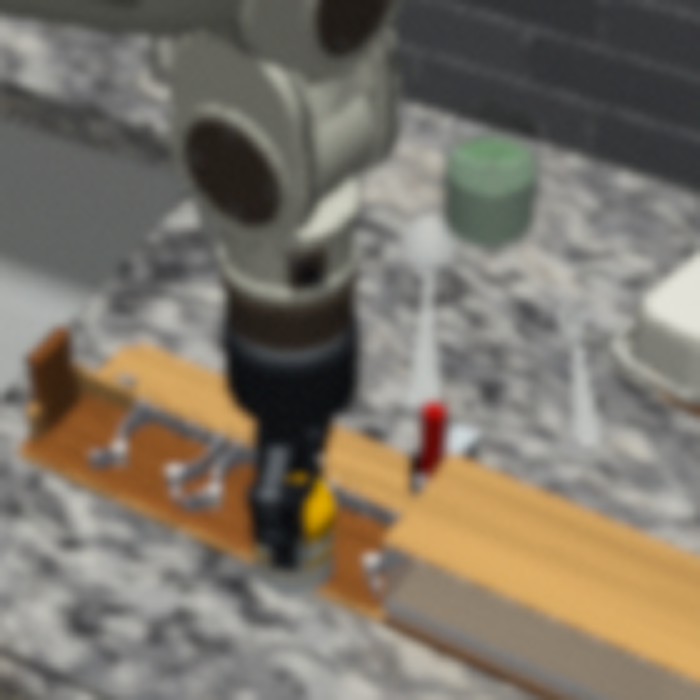

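```bash
python3 -m crank '{"dr":[[0,0,0],[0,0,0],[0,0,0],[0,0,0]],"travel":[[0,0,0.02],[0,0,0.04],[0,0,0.0535],[0,0,0.0535]],"hand":[0.04,0.04,0.04,0.04]}' ; python3 -m crank '{"dr":[[0,0,0]],"travel":[[0,0,0]],"hand":[0.04]}'; python3 -c "
from h import *
P=rw(-.025,.0433); go([*P,.0425],YAW+.35)
c=cam('scene'); save(c,'s14.png',(215,150,315,250),7)
c=cam('top'); save(c,'t14.png',(215,190,335,260),6)"
```

```text
clock: 16.42
eef_pos: [0.4173, -0.0662, 0.0435]
tool_rot: [0.595, 0.804, -0.0, -0.001]
ft_force: [-0.0, 0.1, -0.3]
grip_width: 0.0486
clock: 16.55
eef_pos: [0.4186, -0.0667, 0.0447]
tool_rot: [0.595, 0.803, 0.0, 0.0]
ft_force: [-0.8, -0.0, -1.2]
grip_width: 0.0484
t16.55 eef [ 0.4186 -0.0667  0.0447] q [5.954e-01 8.034e-01 2.000e-04 4.000e-04] F [-0.8 -0.  -1.2] w 0.0484 j [-0.158  0.279 -0.487  0.804  0.     1.117]
travel [-0.023   0.0655  0.0023] len 0.0695 dr [ 0.0009  0.0004 -0.0002] loc [-0.0944  0.0425]
```

View pics/s14.png

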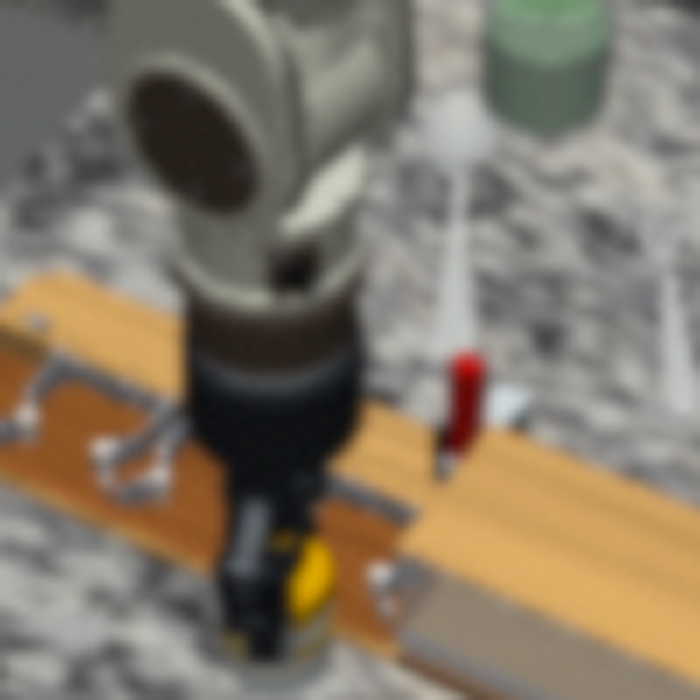

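View pics/t14.png

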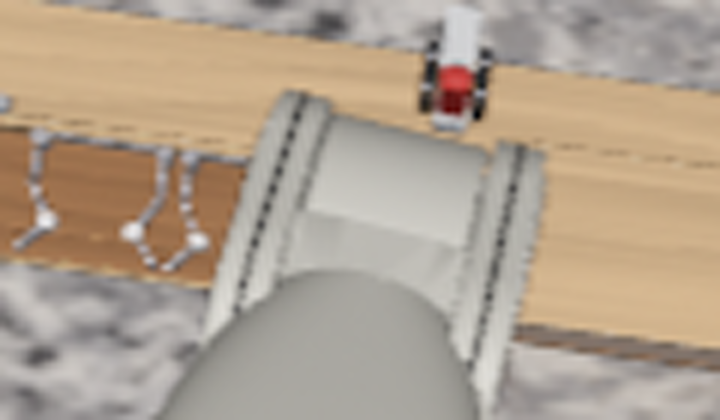

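```bash
python3 -m crank '{"dr":[[0,0,0],[0,0,0],[0,0,0],[0,0,0],[0,0,0]],"travel":[[-0.004,0.0115,0.001],[-0.008,0.023,0.001],[-0.012,0.034,0.001],[-0.014,0.04,0.001],[-0.0155,0.044,0.001]],"hand":[0.04,0.04,0.04,0.04,0.04]}' ; python3 -m crank '{"dr":[[0,0,0],[0,0,0],[0,0,0],[0,0,0]],"travel":[[-0.002,0.006,0],[-0.004,0.0115,0],[-0.006,0.017,0],[-0.0073,0.021,0]],"hand":[0.04,0.04,0.04,0.04]}';  python3 -c "
from h import *
P=rw(-.025,.0433); go([*P,.0425],YAW+.35)
c=cam('scene'); save(c,'s15.png',(215,150,315,250),7)"
```

```text
clock: 17.27
eef_pos: [0.4582, -0.0688, 0.0411]
tool_rot: [0.596, 0.803, -0.004, -0.006]
ft_force: [-15.7, -0.8, 9.0]
grip_width: 0.0486
clock: 17.77
eef_pos: [0.4897, -0.0703, 0.0438]
tool_rot: [0.596, 0.803, 0.001, 0.002]
ft_force: [0.9, -1.3, -0.3]
grip_width: 0.0485
t17.77 eef [ 0.4897 -0.0703  0.0438] q [0.5956 0.8033 0.0009 0.0019] F [ 0.9 -1.3 -0.3] w 0.0485 j [-0.142  0.394 -0.31   0.862 -0.     1.134]
travel [ 0.0011 -0.0015  0.0013] len 0.0022 dr [ 0.0038  0.002  -0.0007] loc [-0.0233  0.0428]
```

View pics/s15.png

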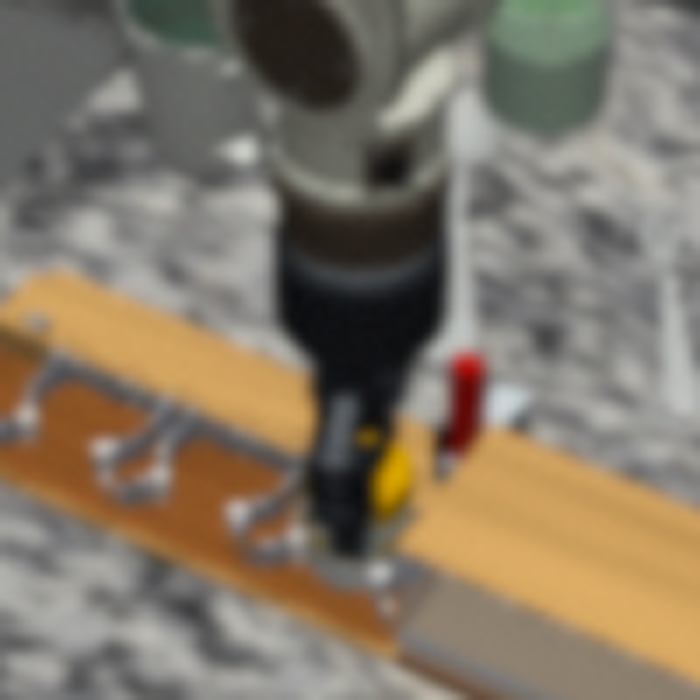

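```bash
python3 -m crank '{"dr":[[0,0,0],[0,0,0],[0,0,0]],"travel":[[-0.0005,0.0015,0],[-0.001,0.003,0.001],[-0.001,0.003,0.001]],"hand":[0.04,0.04,0.04]}';  python3 -c "
from h import *
P=rw(-.025,.0433); go([*P,.0425],YAW+.35)"
```

```text
clock: 18.2
eef_pos: [0.49, -0.07, 0.042]
tool_rot: [0.596, 0.803, -0.0, 0.0]
ft_force: [0.9, -2.1, -0.3]
grip_width: 0.0486
t18.20 eef [ 0.49  -0.07   0.042] q [ 5.956e-01  8.033e-01 -1.000e-04  0.000e+00] F [ 0.9 -2.1 -0.3] w 0.0486 j [-0.142  0.4   -0.307  0.864 -0.     1.134]
travel [ 0.0009 -0.0018 -0.0005] len 0.0021 dr [-0.0001  0.0002 -0.0008] loc [-0.023   0.0431]
```

```bash
python3 -m crank '{"dr":[[0,0,0],[0,0,0],[0,0,0]],"travel":[[-0.0007,0.002,0],[-0.0014,0.004,0.0],[-0.0014,0.004,0.0]],"hand":[0.04,0.04,0.04]}';  python3 -c "
from h import *
P=rw(-.025,.0433); go([*P,.0425],YAW+.35)"
```

```text
clock: 18.58
eef_pos: [0.4903, -0.0699, 0.0412]
tool_rot: [0.596, 0.803, -0.002, -0.003]
ft_force: [-6.6, -1.5, 3.8]
grip_width: 0.0487
t18.57 eef [ 0.4903 -0.0699  0.0412] q [ 0.5957  0.8032 -0.0022 -0.0032] F [-6.6 -1.5  3.8] w 0.0487 j [-1.410e-01  4.070e-01 -2.990e-01  8.730e-01 -1.000e-03  1.135e+00]
travel [ 0.0009 -0.0021 -0.0013] len 0.0027 dr [-0.0074 -0.0025 -0.001 ] loc [-0.0227  0.0432]
```

```bash
python3 -m crank '{"dr":[[0,0,0],[0,0,0],[0,0,0],[0,0,0],[0,0,0],[0,0,0],[0,0,0],[0,0,0]],"travel":[[0.001,-0.003,0],[0.001,-0.003,0],[0.001,-0.003,0],[0.001,-0.003,0],[0.001,-0.003,-0.03],[0.001,-0.003,-0.07],[0.001,-0.003,-0.11],[0.02,-0.05,-0.12]],"hand":[0.066,0.066,0.066,0.066,0.066,0.066,0.066,0.074]}';  python3 -c "
from h import *
go([.3634,.3161,.13],YAW)
c=cam('scene'); save(c,'s16.png',(105,150,315,250),3.8);tins(c)
c=cam('top'); save(c,'t16.png',(105,190,335,280),3.4);tins(c)"
```

```text
clock: 19.58
eef_pos: [0.4455, -0.0661, 0.1655]
tool_rot: [0.595, 0.803, 0.002, 0.004]
ft_force: [-0.7, 0.4, -0.2]
grip_width: 0.0741
t19.57 eef [ 0.4455 -0.0661  0.1655] q [0.5954 0.8034 0.0024 0.0043] F [-0.7  0.4 -0.2] w 0.0741 j [-0.147  0.178 -0.252  1.131  0.     1.128]
travel [0.3897 0.0323 0.0342] len 0.3925 dr [0.0096 0.0024 0.3497] loc [-0.0676  0.0446]
green [(np.int32(126), [131.0, 200.2], [0.3622, 0.3682])]
blue [(np.int32(165), [143.0, 206.1], [0.3585, 0.3153])]
yellow [(np.int32(201), [266.0, 218.1], [0.4971, -0.0656])]
green [(np.int32(235), [124.2, 256.6], [0.3663, 0.3704])]
blue [(np.int32(73), [496.1, 209.3], [0.5906, -0.6944]), (np.int32(247), [142.9, 259.2], [0.3632, 0.316])]
yellow []
```

View pics/s16.png

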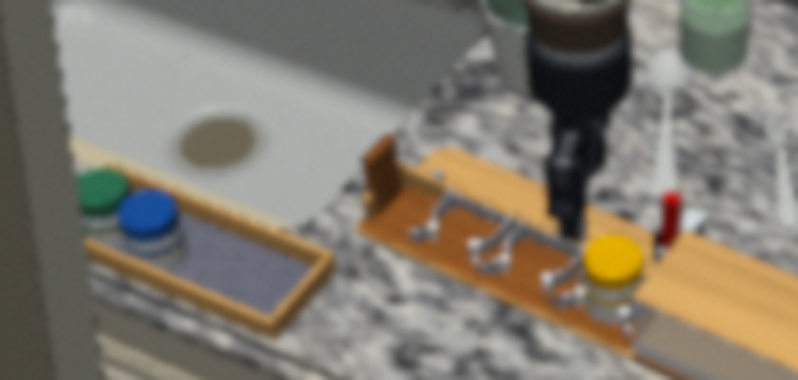

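View pics/t16.png

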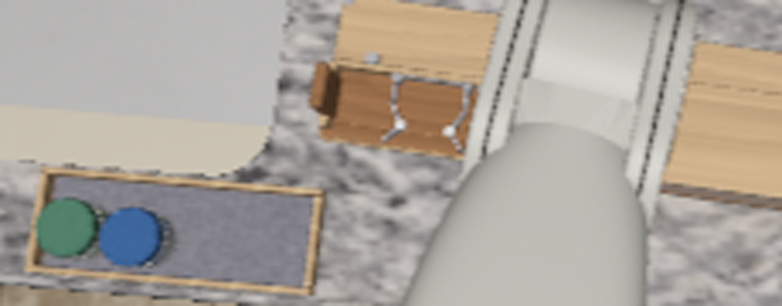

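```bash
python3 -m crank '{"dr":[[0,0,0.04],[0,0,0.08],[0,0,0.12],[0,0,0.16],[0,0,0.2],[0,0,0.25],[0,0,0.3],[0,0,0.35],[0,0,0.35]],"travel":[[0.04,0.003,0],[0.085,0.007,0],[0.135,0.011,0],[0.185,0.015,0],[0.235,0.019,0],[0.285,0.024,0.01],[0.335,0.028,0.02],[0.375,0.031,0.03],[0.3897,0.0323,0.034]],"hand":[0.074,0.074,0.074,0.074,0.074,0.074,0.074,0.074,0.074]}';python3 -m crank '{"dr":[[0,0,0]],"travel":[[0,0,0]],"hand":[0.074]}'; python3 -c "
from h import *
go([.363,.316,.026],YAW)
c=cam('scene'); save(c,'s17.png',(105,150,315,250),3.8);tins(c)
c=cam('top'); save(c,'t17.png',(205,190,405,280),4);tins(c)"
```

```text
clock: 20.8
eef_pos: [0.3575, 0.3187, 0.1272]
tool_rot: [0.725, 0.688, -0.0, -0.0]
ft_force: [-0.2, -1.0, -1.5]
grip_width: 0.0741
clock: 20.92
eef_pos: [0.358, 0.317, 0.1276]
tool_rot: [0.726, 0.688, -0.001, 0.0]
ft_force: [-1.0, 0.7, -0.3]
grip_width: 0.0739
t20.93 eef [0.358  0.317  0.1276] q [ 7.257e-01  6.880e-01 -6.000e-04  2.000e-04] F [-1.   0.7 -0.3] w 0.0739 j [ 0.725  0.272 -0.235  1.064 -0.     2.349]
travel [-0.0006  0.0051  0.1016] len 0.1017 dr [-0.0006  0.0011  0.0013] loc [-0.1759  0.4224]
green [(np.int32(131), [130.6, 200.4], [0.3605, 0.3684])]
blue [(np.int32(165), [143.0, 206.1], [0.3585, 0.3153])]
yellow [(np.int32(200), [265.9, 218.2], [0.4968, -0.0654])]
green []
blue [(np.int32(72), [496.2, 209.0], [0.5913, -0.6948]), (np.int32(246), [142.9, 259.2], [0.3631, 0.316])]
yellow [(np.int32(239), [280.9, 226.1], [0.4903, -0.0699])]
```

View pics/s17.png

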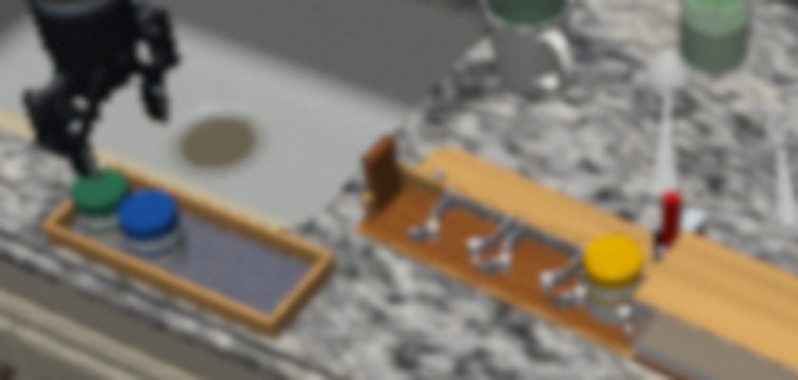

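View pics/t17.png

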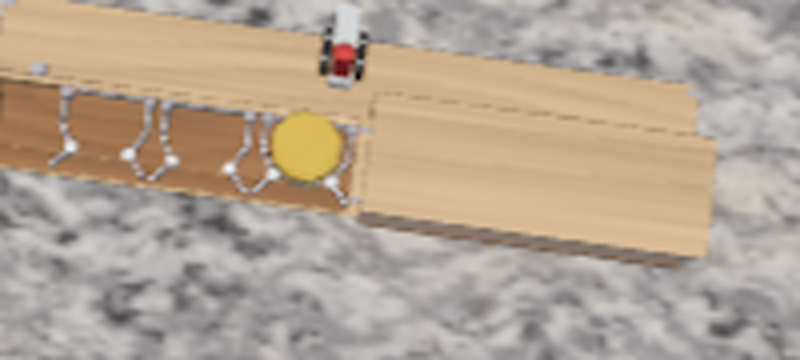

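```bash
python3 -m crank '{"dr":[[0,0,0],[0,0,0],[0,0,0],[0,0,0],[0,0,0],[0,0,0]],"travel":[[0,0.003,0.03],[0,0.005,0.06],[0,0.005,0.085],[0,0.005,0.1],[0,0.005,0.1015],[0,0.005,0.1015]],"hand":[0.074,0.074,0.074,0.074,0.074,0.074]}' ; python3 -c "
from h import *
go([.363,.316,.026],YAW)
c=cam('scene'); save(c,'s18.png',(95,130,195,240),6)"
```

```text
clock: 21.78
eef_pos: [0.364, 0.3167, 0.0274]
tool_rot: [0.727, 0.687, 0.001, 0.0]
ft_force: [-0.9, -0.0, -0.0]
grip_width: 0.0739
t21.77 eef [0.364  0.3167 0.0274] q [7.265e-01 6.871e-01 7.000e-04 0.000e+00] F [-0.9 -0.  -0. ] w 0.0739 j [ 0.716  0.399 -0.357  0.813 -0.     2.343]
travel [-0.0007 -0.0009  0.0014] len 0.0018 dr [ 0.001  -0.001  -0.0012] loc [-0.1699  0.4224]
```

View pics/s18.png

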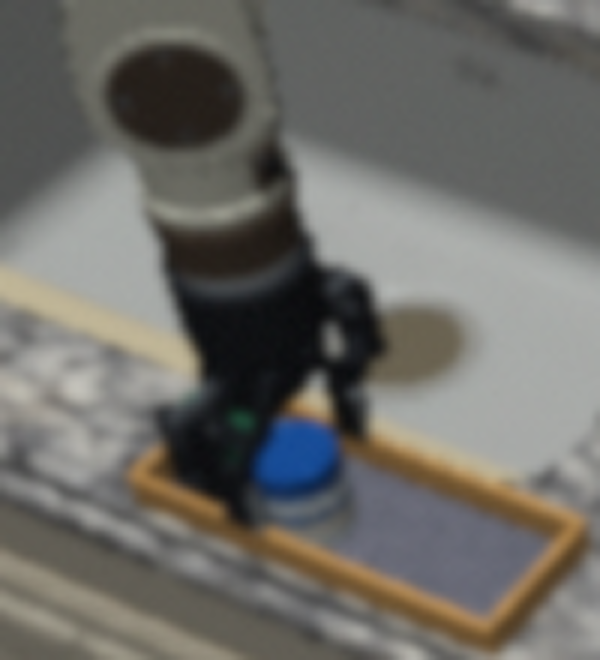

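```bash
python3 -m crank '{"dr":[[0,0,0],[0,0,0],[0,0,0],[0,0,0],[0,0,0]],"travel":[[0,0,0],[0,0,0],[0,0,0],[0,0,0],[0,0,0]],"hand":[0.04,0.04,0.04,0.04,0.04]}' ; python3 -m crank '{"dr":[[0,0,0],[0,0,0],[0,0,0],[0,0,0]],"travel":[[0,0,-0.02],[0,0,-0.05],[0,0,-0.08],[0,0,-0.1]],"hand":[0.04,0.04,0.04,0.04]}' ; python3 -m crank '{"dr":[[0,0,0]],"travel":[[0,0,0]],"hand":[0.04]}'; python3 -c "
from h import *
P=rw(-.093,.1193); print(P); go([*P,.1],YAW)
c=cam('scene'); tins(c)
c=cam('top'); tins(c)"
```

```text
clock: 22.45
eef_pos: [0.364, 0.3173, 0.0277]
tool_rot: [0.726, 0.687, 0.001, 0.0]
ft_force: [-0.7, -0.8, 6.5]
grip_width: 0.0488
clock: 22.95
eef_pos: [0.3635, 0.3168, 0.128]
tool_rot: [0.726, 0.687, 0.001, 0.0]
ft_force: [1.0, -0.9, -1.0]
grip_width: 0.0485
clock: 23.08
eef_pos: [0.3642, 0.3174, 0.128]
tool_rot: [0.726, 0.687, 0.002, 0.0]
ft_force: [-0.1, -0.1, -2.2]
grip_width: 0.0486
[0.42423671 0.00988886]
t23.07 eef [0.3642 0.3174 0.128 ] q [7.263e-01 6.874e-01 1.900e-03 1.000e-04] F [-0.1 -0.1 -2.2] w 0.0486 j [ 0.717  0.277 -0.227  1.062 -0.     2.343]
travel [-0.3038  0.0768  0.0275] len 0.3145 dr [ 0.0027 -0.0026 -0.0006] loc [-0.1697  0.4231]
green [(np.int32(124), [130.1, 200.8], [0.3583, 0.3686])]
blue [(np.int32(150), [138.6, 183.0], [0.44, 0.4009])]
yellow [(np.int32(202), [266.0, 218.1], [0.497, -0.0655])]
green []
blue [(np.int32(71), [496.3, 208.8], [0.5919, -0.6951]), (np.int32(148), [134.9, 257.1], [0.3673, 0.3395])]
yellow [(np.int32(238), [280.9, 226.1], [0.4903, -0.07])]
```

```bash
python3 -m crank '{"dr":[[0,0,0],[0,0,0],[0,0,0],[0,0,0],[0,0,0],[0,0,0],[0,0,0],[0,0,0],[0,0,0],[0,0,0]],"travel":[[-0.02,0.005,0],[-0.055,0.014,0],[-0.095,0.024,0],[-0.135,0.034,0],[-0.175,0.044,0],[-0.215,0.054,0],[-0.255,0.064,0],[-0.285,0.072,0.01],[-0.302,0.0765,0.02],[-0.3038,0.0768,0.0275]],"hand":[0.04,0.04,0.04,0.04,0.04,0.04,0.04,0.04,0.04,0.04]}' ; python3 -m crank '{"dr":[[0,0,0],[0,0,0]],"travel":[[0,0,0],[0,0,0]],"hand":[0.04,0.04]}'; python3 -c "
from h import *
P=rw(-.093,.1193); go([*P,.0435],YAW)
c=cam('scene'); save(c,'s19.png',(195,120,335,260),5)"
```

```text
clock: 24.42
eef_pos: [0.4221, 0.0081, 0.0975]
tool_rot: [0.727, 0.686, -0.001, -0.001]
ft_force: [-0.4, 0.8, -2.1]
grip_width: 0.0487
clock: 24.68
eef_pos: [0.423, 0.0097, 0.099]
tool_rot: [0.726, 0.688, -0.0, -0.0]
ft_force: [0.3, 0.8, -1.2]
grip_width: 0.0483
t24.68 eef [0.423  0.0097 0.099 ] q [ 7.259e-01  6.878e-01 -1.000e-04 -2.000e-04] F [ 0.3  0.8 -1.2] w 0.0483 j [ 0.023  0.203 -0.414  0.954  0.     1.647]
travel [0.0003 0.0012 0.0555] len 0.0555 dr [-0.0004 -0.0002  0.0005] loc [-0.0942  0.119 ]
```

View pics/s19.png

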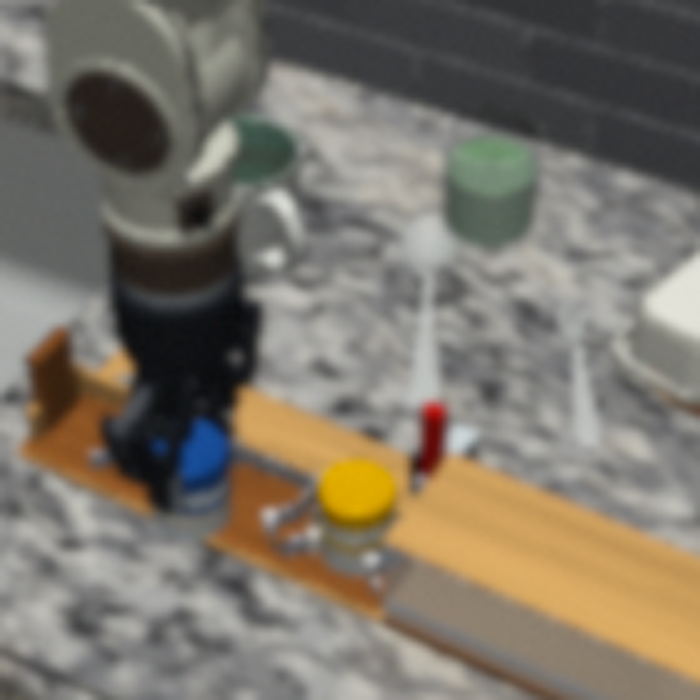

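```bash
python3 -m crank '{"dr":[[0,0,0],[0,0,0],[0,0,0],[0,0,0],[0,0,0]],"travel":[[0,0,0.02],[0,0,0.04],[0,0,0.0555],[0,0,0.0555],[0,0,0.0555]],"hand":[0.04,0.04,0.04,0.04,0.04]}' ; python3 -c "
from h import *
P=rw(-.025,.1193); go([*P,.0435],YAW)"; python3 -m crank '{"dr":[[0,0,0],[0,0,0],[0,0,0],[0,0,0],[0,0,0]],"travel":[[0,0.0115,0],[0,0.023,0],[0,0.034,0],[0,0.04,0],[0,0.044,0]],"hand":[0.04,0.04,0.04,0.04,0.04]}' ;python3 -c "
from h import *
P=rw(-.025,.1193); go([*P,.0435],YAW)"; 
```

```text
clock: 25.35
eef_pos: [0.4238, 0.0093, 0.0443]
tool_rot: [0.726, 0.688, 0.0, 0.0]
ft_force: [-0.2, 0.2, -0.3]
grip_width: 0.0486
t25.35 eef [0.4238 0.0093 0.0443] q [7.261e-01 6.876e-01 5.000e-04 4.000e-04] F [-0.2  0.2 -0.3] w 0.0486 j [ 0.022  0.279 -0.487  0.803  0.     1.647]
travel [0.0006 0.0684 0.0009] len 0.0684 dr [ 0.0012 -0.0001  0.    ] loc [-0.0934  0.1187]
clock: 25.98
eef_pos: [0.4601, 0.0064, 0.0419]
tool_rot: [0.726, 0.687, -0.006, -0.005]
ft_force: [-18.0, 0.4, 13.0]
grip_width: 0.0487
t25.98 eef [0.4601 0.0064 0.0419] q [ 0.7263  0.6873 -0.0056 -0.0054] F [-18.    0.4  13. ] w 0.0487 j [ 0.014  0.354 -0.382  0.851  0.     1.64 ]
travel [ 0.0015  0.032  -0.0021] len 0.0321 dr [-0.0156  0.0007 -0.0007] loc [-0.057   0.1178]
```

```bash
python3 -m crank '{"dr":[[0,0,0],[0,0,0],[0,0,0],[0,0,0],[0,0,0]],"travel":[[0,0.006,-0.001],[0,0.012,-0.001],[0,0.018,-0.001],[0,0.024,-0.0005],[0,0.024,-0.0005]],"hand":[0.04,0.04,0.04,0.04,0.04]}'; python3 -c "
from h import *
P=rw(-.025,.1193); go([*P,.0425],YAW)"
```

```text
clock: 26.6
eef_pos: [0.4931, 0.005, 0.0446]
tool_rot: [0.726, 0.687, 0.001, 0.001]
ft_force: [2.1, -0.4, -1.4]
grip_width: 0.0487
t26.60 eef [0.4931 0.005  0.0446] q [0.7264 0.6872 0.001  0.0012] F [ 2.1 -0.4 -1.4] w 0.0487 j [ 0.01   0.392 -0.312  0.864 -0.     1.637]
travel [ 0.0012 -0.0011  0.0021] len 0.0027 dr [ 0.0031  0.0002 -0.001 ] loc [-0.0239  0.1181]
```

```bash
python3 -m crank '{"dr":[[0,0,0],[0,0,0],[0,0,0],[0,0,0]],"travel":[[0,0.0025,0.001],[0,0.005,0.0015],[0,0.007,0.0015],[0,0.007,0.0015]],"hand":[0.04,0.04,0.04,0.04]}'; python3 -c "
from h import *
P=rw(-.025,.1193); go([*P,.0425],YAW)"
```

```text
clock: 27.1
eef_pos: [0.4938, 0.0048, 0.0419]
tool_rot: [0.726, 0.687, -0.003, -0.003]
ft_force: [-7.2, -1.8, 5.4]
grip_width: 0.0486
t27.10 eef [0.4938 0.0048 0.0419] q [ 0.7263  0.6874 -0.003  -0.0029] F [-7.2 -1.8  5.4] w 0.0486 j [ 0.01   0.404 -0.301  0.874  0.     1.636]
travel [ 0.0012 -0.0017 -0.0006] len 0.0022 dr [-0.0083  0.0003 -0.0006] loc [-0.0233  0.118 ]
```

Home. Release, lift, and look at green.

```bash
python3 -m crank '{"dr":[[0,0,0],[0,0,0],[0,0,0],[0,0,0],[0,0,0],[0,0,0],[0,0,0],[0,0,0]],"travel":[[0,-0.005,0],[0,-0.005,0],[0,-0.005,0],[0,-0.005,0],[0,-0.005,-0.03],[0,-0.005,-0.07],[0,-0.005,-0.11],[0,-0.03,-0.12]],"hand":[0.066,0.066,0.066,0.066,0.066,0.066,0.066,0.074]}';  python3 -c "
from h import *
c=cam('scene'); save(c,'s20.png',(105,150,315,250),3.8);tins(c)
c=cam('top'); save(c,'t20.png',(105,190,335,280),3.4);tins(c)
go([.3665,.371,.13],YAW)
"
```

```text
clock: 28.1
eef_pos: [0.4715, 0.0065, 0.1658]
tool_rot: [0.726, 0.687, 0.003, 0.003]
ft_force: [-0.0, 0.9, 0.2]
grip_width: 0.0741
green [(np.int32(145), [130.9, 200.4], [0.3611, 0.3675])]
blue [(np.int32(144), [245.5, 210.1], [0.4977, 0.01])]
yellow [(np.int32(200), [265.9, 218.2], [0.4968, -0.0654])]
green [(np.int32(235), [124.2, 256.6], [0.3663, 0.3704])]
blue [(np.int32(73), [496.1, 209.3], [0.5906, -0.6944])]
yellow [(np.int32(240), [281.0, 226.1], [0.4902, -0.0701])]
t28.20 eef [0.4675 0.0066 0.1642] q [7.263e-01 6.874e-01 8.000e-04 6.000e-04] F [ 0.8 -0.1 -0.4] w 0.0740 j [ 0.014  0.218 -0.205  1.146  0.     1.64 ]
travel [ 0.3583 -0.121   0.0341] len 0.3797 dr [ 0.0019 -0.0003 -0.0005] loc [-0.0496  0.1183]
```

View pics/s20.png

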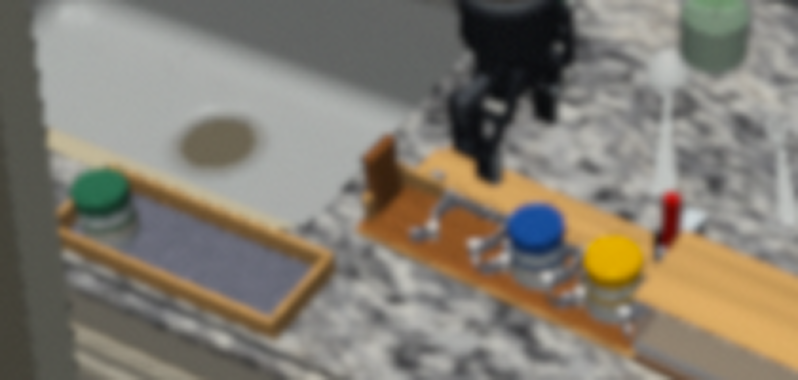

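View pics/t20.png

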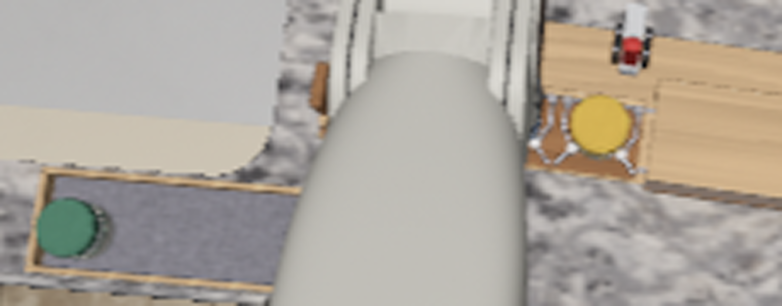

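```bash
python3 -m crank '{"dr":[[0,0,0],[0,0,0],[0,0,0],[0,0,0],[0,0,0],[0,0,0],[0,0,0],[0,0,0],[0,0,0]],"travel":[[0.04,-0.0135,0],[0.085,-0.0287,0],[0.13,-0.044,0],[0.175,-0.059,0],[0.22,-0.074,0],[0.265,-0.0895,0.01],[0.31,-0.105,0.02],[0.345,-0.1165,0.03],[0.3583,-0.121,0.034]],"hand":[0.074,0.074,0.074,0.074,0.074,0.074,0.074,0.074,0.074]}';python3 -m crank '{"dr":[[0,0,0],[0,0,0]],"travel":[[0,0,0],[0,0,0]],"hand":[0.074,0.074]}'; python3 -c "
from h import *
go([.3663,.3707,.0265],YAW)
c=cam('scene'); save(c,'s21.png',(95,130,205,240),6);tins(c)
c=cam('top'); tins(c,.074)"
```

```text
clock: 29.32
eef_pos: [0.3663, 0.3725, 0.127]
tool_rot: [0.725, 0.688, -0.001, 0.0]
ft_force: [0.3, -0.3, -0.1]
grip_width: 0.074
clock: 29.58
eef_pos: [0.3676, 0.3699, 0.1286]
tool_rot: [0.727, 0.687, -0.0, 0.0]
ft_force: [0.8, -0.1, 0.7]
grip_width: 0.0742
t29.57 eef [0.3676 0.3699 0.1286] q [ 7.268e-01  6.869e-01 -2.000e-04  2.000e-04] F [ 0.8 -0.1  0.7] w 0.0742 j [ 0.789  0.35  -0.121  1.1   -0.     2.416]
travel [ 0.0008 -0.0013  0.1021] len 0.1021 dr [ 0.0001  0.0007 -0.0019] loc [-0.1692  0.4757]
green [(np.int32(144), [130.9, 200.4], [0.3611, 0.3677])]
blue [(np.int32(145), [245.5, 210.2], [0.4975, 0.01])]
yellow [(np.int32(202), [265.9, 218.1], [0.4968, -0.0653])]
green [(np.int32(237), [124.3, 256.6], [0.3657, 0.3648])]
blue [(np.int32(74), [496.1, 209.1], [0.5876, -0.6873]), (np.int32(216), [254.9, 222.8], [0.4918, 0.0053])]
yellow [(np.int32(239), [281.0, 226.1], [0.4882, -0.0702])]
```

View pics/s21.png

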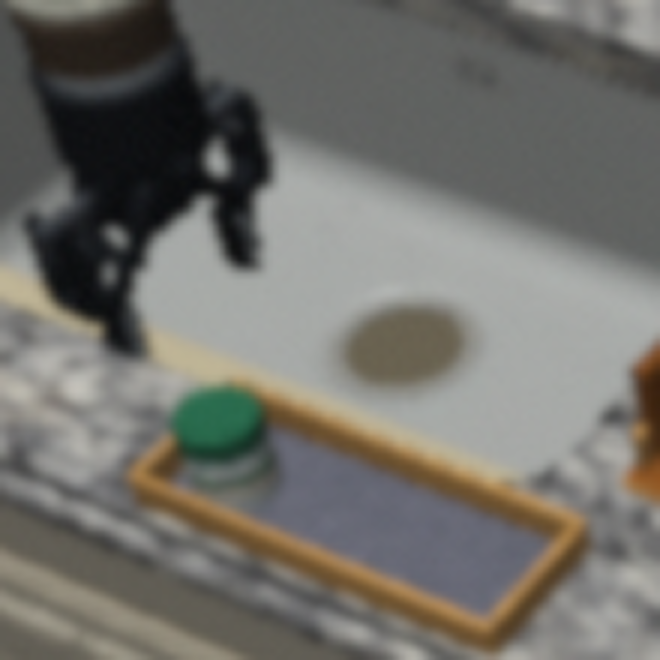

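```bash
python3 -m crank '{"dr":[[0,0,0],[0,0,0],[0,0,0],[0,0,0],[0,0,0],[0,0,0]],"travel":[[0,0,0.03],[0,-0.001,0.06],[0,-0.001,0.085],[0,-0.001,0.1],[0,-0.001,0.1015],[0,-0.001,0.1015]],"hand":[0.074,0.074,0.074,0.074,0.074,0.074]}' ; python3 -c "
from h import *
go([.3663,.3707,.0265],YAW)
print(lw([.4882,-.0702]),lw([.4918,.0053]))
c=cam('scene'); save(c,'s22.png',(85,130,185,240),6)"
```

```text
clock: 30.42
eef_pos: [0.3668, 0.3713, 0.028]
tool_rot: [0.727, 0.687, 0.001, -0.0]
ft_force: [0.9, 0.3, 0.5]
grip_width: 0.0739
t30.43 eef [0.3668 0.3713 0.028 ] q [ 0.7265  0.6871  0.0008 -0.    ] F [0.9 0.3 0.5] w 0.0739 j [ 0.791  0.461 -0.25   0.858 -0.     2.418]
travel [-0.0006 -0.0005  0.0015] len 0.0017 dr [ 0.001  -0.0011 -0.0012] loc [-0.17   0.477]
[-0.024769    0.04281433] [-0.02528706  0.11839833]
```

View pics/s22.png

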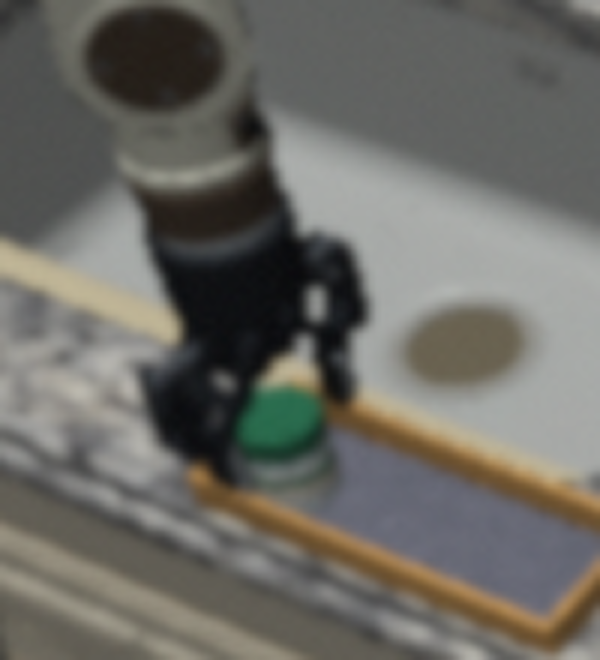

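```bash
python3 -m crank '{"dr":[[0,0,0],[0,0,0],[0,0,0],[0,0,0],[0,0,0]],"travel":[[0,0,0],[0,0,0],[0,0,0],[0,0,0],[0,0,0]],"hand":[0.04,0.04,0.04,0.04,0.04]}' ; python3 -m crank '{"dr":[[0,0,0],[0,0,0],[0,0,0],[0,0,0],[0,0,0]],"travel":[[0,0,-0.02],[0,0,-0.05],[0,0,-0.08],[0,0,-0.1],[0,0,-0.1]],"hand":[0.04,0.04,0.04,0.04,0.04]}' ; python3 -c "
from h import *
P=rw(-.093,.1953); print(P); go([*P,.1],YAW)
c=cam('scene'); save(c,'s23.png',(85,130,185,240),6)"
```

```text
clock: 31.1
eef_pos: [0.3669, 0.3717, 0.0283]
tool_rot: [0.726, 0.687, 0.001, -0.0]
ft_force: [0.6, -1.1, 6.2]
grip_width: 0.0484
clock: 31.72
eef_pos: [0.3668, 0.3717, 0.1284]
tool_rot: [0.726, 0.687, 0.002, -0.0]
ft_force: [-0.4, 0.3, -2.0]
grip_width: 0.0488
[0.42837666 0.08577602]
t31.73 eef [0.3668 0.3717 0.1284] q [ 0.7263  0.6874  0.0016 -0.    ] F [-0.4  0.3 -2. ] w 0.0488 j [ 0.792  0.349 -0.123  1.095 -0.     2.418]
travel [-0.2822  0.0772  0.0279] len 0.2939 dr [ 0.0021 -0.0024 -0.0006] loc [-0.1701  0.4775]
```

View pics/s23.png

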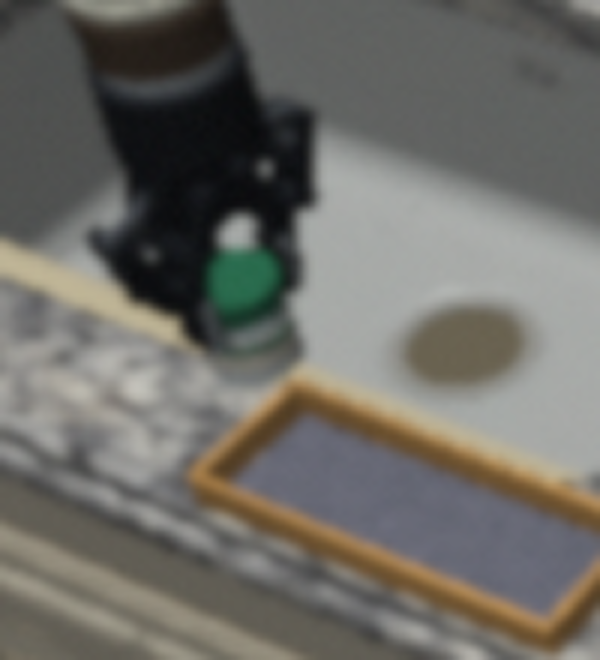

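```bash
python3 -m crank '{"dr":[[0,0,0],[0,0,0],[0,0,0],[0,0,0],[0,0,0],[0,0,0],[0,0,0],[0,0,0],[0,0,0],[0,0,0]],"travel":[[-0.02,0.005,0],[-0.055,0.014,0],[-0.095,0.025,0],[-0.135,0.036,0],[-0.175,0.047,0],[-0.215,0.058,0],[-0.25,0.068,0],[-0.275,0.075,0.0],[-0.282,0.077,0.01],[-0.2822,0.0772,0.028]],"hand":[0.04,0.04,0.04,0.04,0.04,0.04,0.04,0.04,0.04,0.04]}' ; python3 -m crank '{"dr":[[0,0,0],[0,0,0]],"travel":[[0,0,0],[0,0,0]],"hand":[0.04,0.04]}'; python3 -c "
from h import *
P=rw(-.093,.1953); go([*P,.0435],YAW)
c=cam('scene'); save(c,'s24.png',(175,120,315,260),5)"
```

```text
clock: 33.02
eef_pos: [0.4272, 0.084, 0.0981]
tool_rot: [0.727, 0.687, -0.0, -0.0]
ft_force: [-0.7, -0.0, -1.5]
grip_width: 0.0484
clock: 33.28
eef_pos: [0.4271, 0.0851, 0.0988]
tool_rot: [0.726, 0.688, -0.0, -0.0]
ft_force: [-0.3, 0.1, -1.6]
grip_width: 0.0485
t33.27 eef [0.4271 0.0851 0.0988] q [ 7.261e-01  6.876e-01 -5.000e-04 -3.000e-04] F [-0.3  0.1 -1.6] w 0.0485 j [ 0.197  0.226 -0.384  0.962  0.     1.822]
travel [0.0008 0.0013 0.0553] len 0.0553 dr [-0.0011  0.0002 -0.0001] loc [-0.0942  0.1945]
```

View pics/s24.png

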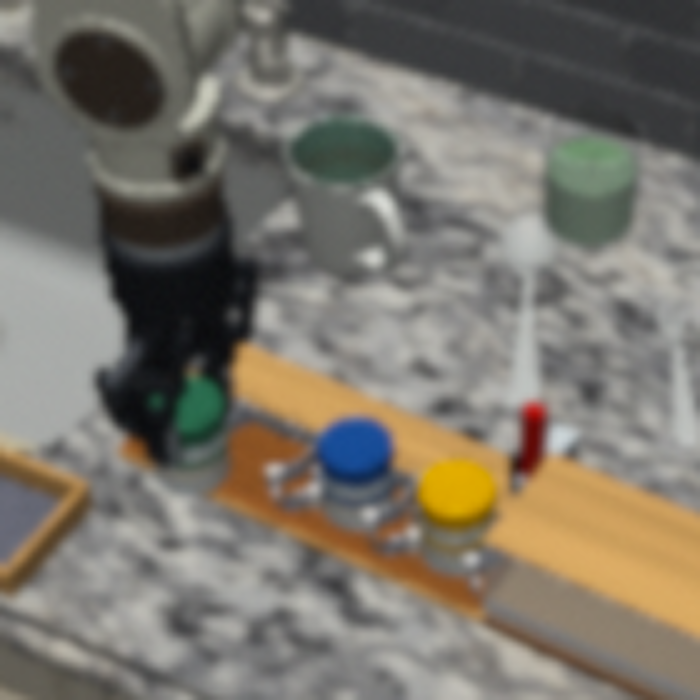

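```bash
python3 -m crank '{"dr":[[0,0,0],[0,0,0],[0,0,0],[0,0,0],[0,0,0]],"travel":[[-0.0005,0,0.02],[-0.0005,0,0.04],[-0.0005,0,0.0545],[-0.0005,0,0.0545],[-0.0005,0,0.0545]],"hand":[0.04,0.04,0.04,0.04,0.04]}' ; python3 -m crank '{"dr":[[0,0,0],[0,0,0],[0,0,0],[0,0,0],[0,0,0]],"travel":[[0,0.0115,0],[0,0.023,0],[0,0.034,0],[0,0.04,0],[0,0.044,0]],"hand":[0.04,0.04,0.04,0.04,0.04]}' ;python3 -m crank '{"dr":[[0,0,0],[0,0,0],[0,0,0],[0,0,0],[0,0,0]],"travel":[[0,0.006,-0.001],[0,0.012,-0.001],[0,0.018,-0.001],[0,0.024,-0.0005],[0,0.024,-0.0005]],"hand":[0.04,0.04,0.04,0.04,0.04]}'; python3 -c "
from h import *
P=rw(-.025,.1953); go([*P,.0425],YAW)"
```

```text
clock: 33.95
eef_pos: [0.4283, 0.0847, 0.0454]
tool_rot: [0.726, 0.687, 0.001, 0.0]
ft_force: [0.6, 0.8, -1.3]
grip_width: 0.0484
clock: 34.58
eef_pos: [0.4657, 0.0813, 0.0425]
tool_rot: [0.726, 0.687, -0.005, -0.004]
ft_force: [-14.0, -0.1, 5.3]
grip_width: 0.0484
clock: 35.2
eef_pos: [0.4974, 0.0804, 0.0456]
tool_rot: [0.727, 0.687, 0.001, 0.001]
ft_force: [2.5, -3.5, -1.0]
grip_width: 0.0487
t35.20 eef [0.4974 0.0804 0.0456] q [0.7266 0.6871 0.0009 0.0011] F [ 2.5 -3.5 -1. ] w 0.0487 j [ 1.610e-01  4.080e-01 -2.820e-01  8.780e-01 -1.000e-03  1.787e+00]
travel [ 0.0016 -0.0012  0.0031] len 0.0037 dr [ 0.0029  0.0002 -0.0013] loc [-0.0238  0.1937]
```

```bash
python3 -m crank '{"dr":[[0,0,0],[0,0,0],[0,0,0],[0,0,0]],"travel":[[-0.0005,0.0025,0.001],[-0.0005,0.005,0.002],[-0.0005,0.007,0.0025],[-0.0005,0.007,0.0025]],"hand":[0.04,0.04,0.04,0.04]}'; python3 -c "
from h import *
P=rw(-.025,.1953); go([*P,.0425],YAW)"
```

```text
clock: 35.7
eef_pos: [0.498, 0.0798, 0.0424]
tool_rot: [0.726, 0.688, -0.003, -0.003]
ft_force: [-9.9, -0.8, 10.1]
grip_width: 0.0486
t35.70 eef [0.498  0.0798 0.0424] q [ 0.7261  0.6876 -0.0029 -0.003 ] F [-9.9 -0.8 10.1] w 0.0486 j [ 0.158  0.42  -0.272  0.886  0.002  1.783]
travel [ 0.0021 -0.0018 -0.0001] len 0.0028 dr [-0.0084  0.0001 -0.0001] loc [-0.0232  0.1932]
```

```bash
python3 -m crank '{"dr":[[0,0,0],[0,0,0],[0,0,0],[0,0,0],[0,0,0],[0,0,0],[0,0,0],[0,0,0]],"travel":[[0,-0.005,0],[0,-0.005,0],[0,-0.005,0],[0,-0.005,0],[0,-0.005,-0.03],[0,-0.005,-0.07],[0.02,-0.03,-0.11],[0.08,-0.06,-0.12]],"hand":[0.066,0.066,0.066,0.066,0.066,0.066,0.066,0.06]}';  python3 -c "
from h import *
c=cam('scene'); save(c,'s25.png',(185,180,305,250),6);tins(c)
c=cam('top'); save(c,'t25.png',(185,190,335,280),5);tins(c,.074)
obs()
"
```

```text
clock: 36.7
eef_pos: [0.4511, 0.1582, 0.1649]
tool_rot: [0.728, 0.685, 0.003, 0.001]
ft_force: [1.1, 1.3, -0.0]
grip_width: 0.0601
green [(np.int32(132), [226.1, 201.7], [0.5017, 0.0863])]
blue [(np.int32(144), [245.5, 210.1], [0.4977, 0.01])]
yellow [(np.int32(201), [265.9, 218.2], [0.4967, -0.0654])]
green [(np.int32(221), [229.2, 219.3], [0.4959, 0.0802])]
blue [(np.int32(73), [496.1, 209.3], [0.5872, -0.687]), (np.int32(217), [254.9, 222.8], [0.4917, 0.0054])]
yellow [(np.int32(240), [281.0, 226.1], [0.4881, -0.0702])]
t36.80 eef [0.4483 0.1625 0.1638] q [ 7.240e-01  6.898e-01  2.200e-03 -2.000e-04] F [ 0.3 -1.2 -0.7] w 0.0600 j [ 0.347  0.234 -0.185  1.148  0.002  1.966]
```

View pics/s25.png

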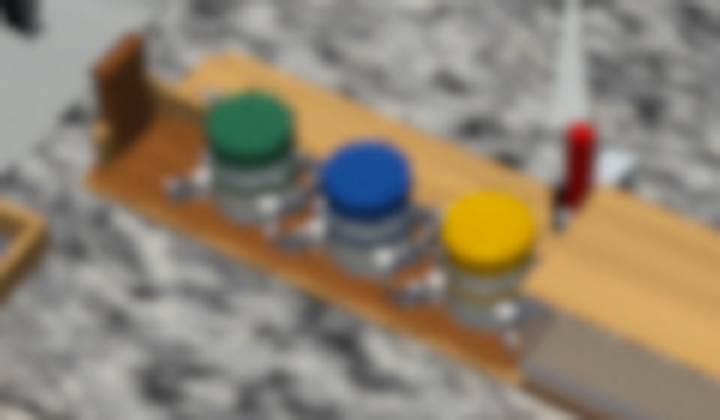

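View pics/t25.png

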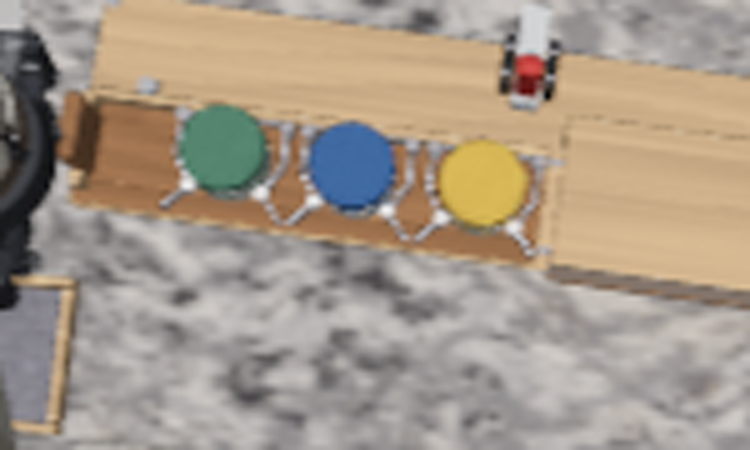

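```bash
python3 -c "
from h import *
go([.5002,.1708,.16],YAW+np.pi/2)
"
```

```text
t36.80 eef [0.4483 0.1625 0.1638] q [ 7.240e-01  6.898e-01  2.200e-03 -2.000e-04] F [ 0.3 -1.2 -0.7] w 0.0600 j [ 0.347  0.234 -0.185  1.148  0.002  1.966]
travel [0.0107 0.0515 0.0039] len 0.0527 dr [ 4.8000e-03 -6.0000e-04 -1.5647e+00] loc [-0.0773  0.273 ]
```

```bash
python3 -m crank '{"dr":[[0,0,-0.17],[0,0,-0.34],[0,0,-0.51],[0,0,-0.68],[0,0,-0.85],[0,0,-1.02],[0,0,-1.19],[0,0,-1.36],[0,0,-1.53],[0,0,-1.57]],"travel":[[0,0.005,0],[0.002,0.01,0],[0.004,0.02,0],[0.006,0.03,0],[0.008,0.04,0],[0.01,0.05,0],[0.0107,0.0515,0],[0.0107,0.0515,0],[0.0107,0.0515,0],[0.0107,0.0515,0.004]],"hand":[0.03,0.03,0.03,0.03,0.03,0.03,0.03,0.03,0.03,0.03]}' ;python3 -m crank '{"dr":[[0,0,0],[0,0,0]],"travel":[[0,0,0],[0,0,0]],"hand":[0.03,0.03]}' ; python3 -c "
from h import *
go([.5002,.1708,.058],YAW+np.pi/2)
c=cam('scene'); save(c,'s26.png',(175,120,295,240),6)
"
```

```text
clock: 38.05
eef_pos: [0.5015, 0.1654, 0.1575]
tool_rot: [0.027, 1.0, -0.0, 0.0]
ft_force: [-0.6, 0.4, -0.4]
grip_width: 0.0298
clock: 38.3
eef_pos: [0.5011, 0.1657, 0.1576]
tool_rot: [0.028, 1.0, -0.0, -0.0]
ft_force: [0.1, 0.1, -0.4]
grip_width: 0.0298
t38.30 eef [0.5011 0.1657 0.1576] q [ 2.850e-02  9.996e-01 -1.000e-04 -2.000e-04] F [ 0.1  0.1 -0.4] w 0.0298 j [ 0.319  0.338 -0.057  1.175 -0.     0.376]
travel [0.0012 0.0051 0.0996] len 0.0998 dr [-0.0002 -0.0003 -0.0024] loc [-0.0247  0.279 ]
```

View pics/s26.png

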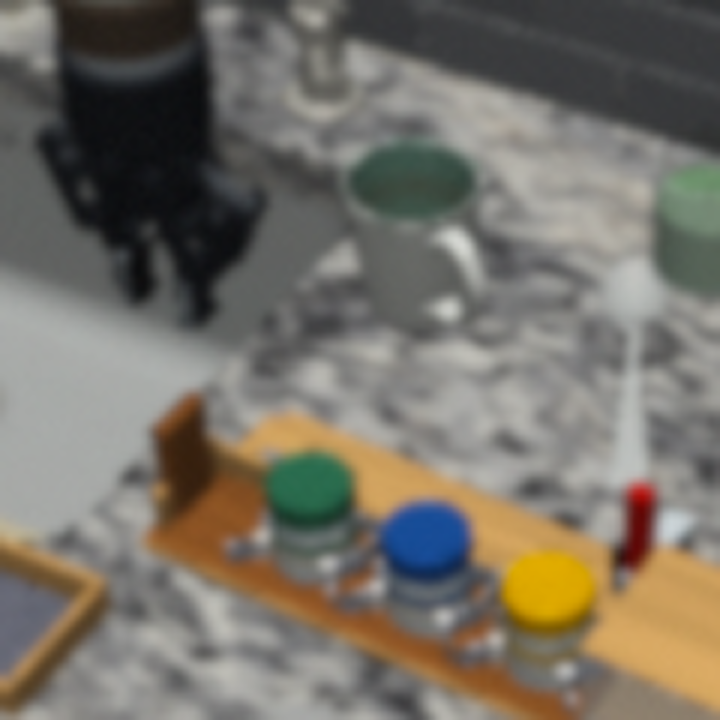

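```bash
python3 -m crank '{"dr":[[0,0,0],[0,0,0],[0,0,0],[0,0,0],[0,0,0]],"travel":[[0.001,0.004,0.03],[0.001,0.004,0.06],[0.001,0.004,0.09],[0.001,0.004,0.0995],[0.001,0.004,0.0995]],"hand":[0.03,0.03,0.03,0.03,0.03]}' ; python3 -m crank '{"dr":[[0,0,0],[0,0,0],[0,0,0],[0,0,0]],"travel":[[0,0,0],[0,0,0],[0,0,0],[0,0,0]],"hand":[0.006,0.006,0.006,0.006]}' ; python3 -c "
from h import *
go([.4867,-.0708,.06],YAW+np.pi/2)
c=cam('scene'); save(c,'s27.png',(175,120,295,240),6)
"
```

```text
clock: 38.98
eef_pos: [0.5001, 0.1699, 0.0582]
tool_rot: [0.028, 1.0, -0.0, -0.0]
ft_force: [0.3, 0.4, 0.3]
grip_width: 0.0302
clock: 39.48
eef_pos: [0.5014, 0.1704, 0.0598]
tool_rot: [0.028, 1.0, 0.001, 0.001]
ft_force: [-0.2, 1.0, 5.3]
grip_width: 0.0109
t39.48 eef [0.5014 0.1704 0.0598] q [2.800e-02 9.996e-01 6.000e-04 1.400e-03] F [-0.2  1.   5.3] w 0.0109 j [ 0.328  0.433 -0.196  0.939  0.     0.384]
travel [ 0.0012 -0.2417 -0.0005] len 0.2417 dr [ 0.0012  0.0028 -0.0015] loc [-0.0247  0.2838]
```

View pics/s27.png

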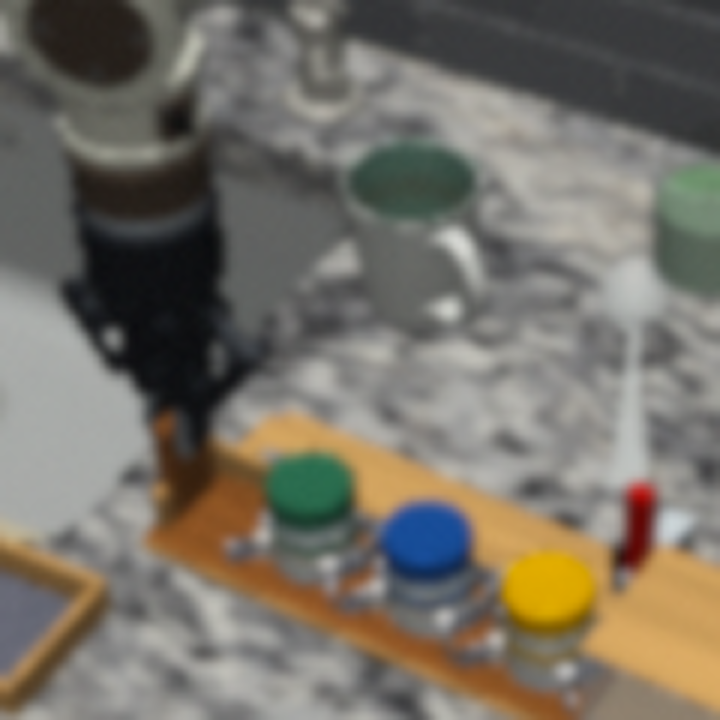

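```bash
python3 -m crank '{"dr":[[0,0,0],[0,0,0],[0,0,0],[0,0,0],[0,0,0],[0,0,0],[0,0,0],[0,0,0]],"travel":[[0,-0.01,0],[0,-0.025,0],[0,-0.04,0],[0,-0.06,0],[0,-0.08,0],[0,-0.1,0],[0.0005,-0.115,0],[0.0005,-0.12,0]],"hand":[0.006,0.006,0.006,0.006,0.006,0.006,0.006,0.006]}' ; python3 -c "
from h import *
go([.4867,-.0708,.06],YAW+np.pi/2)
c=cam('scene'); save(c,'s28.png',(175,120,315,260),5)
"
```

```text
clock: 40.52
eef_pos: [0.4946, 0.0497, 0.0598]
tool_rot: [0.028, 1.0, 0.001, 0.002]
ft_force: [0.6, 2.6, 5.4]
grip_width: 0.0107
t40.52 eef [0.4946 0.0497 0.0598] q [2.850e-02 9.996e-01 5.000e-04 1.900e-03] F [0.6 2.6 5.4] w 0.0107 j [ 0.1    0.378 -0.285  0.904  0.001  0.157]
travel [ 0.0011 -0.1208 -0.0003] len 0.1208 dr [ 0.0011  0.0038 -0.0025] loc [-0.0249  0.1629]
```

View pics/s28.png

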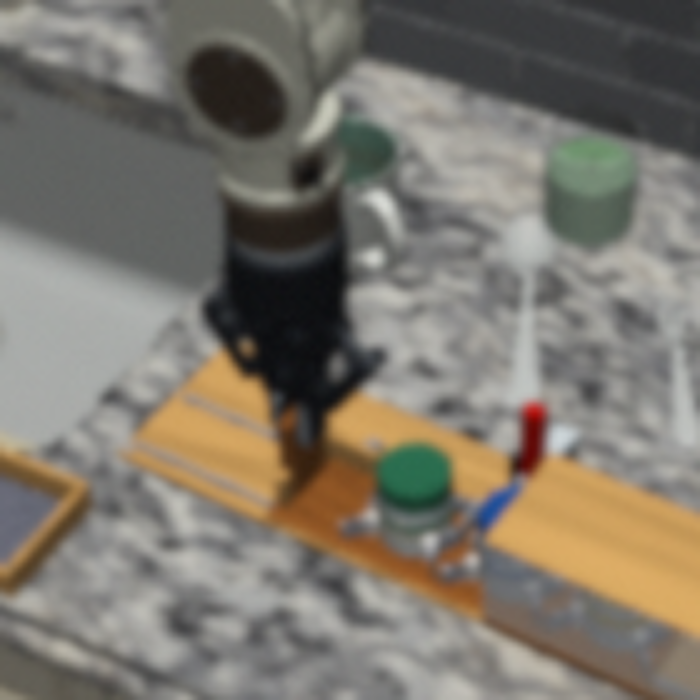

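```bash
python3 -m crank '{"dr":[[0,0,0],[0,0,0],[0,0,0],[0,0,0],[0,0,0],[0,0,0],[0,0,0],[0,0,0],[0,0,0]],"travel":[[0,-0.01,0],[0,-0.025,0],[0,-0.04,0],[0,-0.06,0],[0,-0.08,0],[0.0005,-0.1,0],[0.0005,-0.112,0],[0.001,-0.119,0],[0.001,-0.121,0]],"hand":[0.006,0.006,0.006,0.006,0.006,0.006,0.006,0.006,0.006]}' ; python3 -m crank '{"dr":[[0,0,0],[0,0,0],[0,0,0]],"travel":[[0,-0.002,0],[0,-0.004,0],[0,-0.004,0]],"hand":[0.006,0.006,0.006]}' ; python3 -c "
from h import *
go([.4867,-.0708,.06],YAW+np.pi/2)
"
```

```text
clock: 41.7
eef_pos: [0.4878, -0.071, 0.0598]
tool_rot: [0.028, 1.0, -0.0, 0.003]
ft_force: [4.4, 2.7, 6.0]
grip_width: 0.0106
clock: 42.08
eef_pos: [0.4878, -0.0711, 0.0598]
tool_rot: [0.027, 1.0, 0.004, 0.003]
ft_force: [4.7, 12.0, 6.4]
grip_width: 0.0113
t42.08 eef [ 0.4878 -0.0711  0.0598] q [0.0268 0.9996 0.0037 0.0029] F [ 4.7 12.   6.4] w 0.0113 j [-0.15   0.37  -0.297  0.899  0.008 -0.096]
travel [ 0.0011  0.0002 -0.0002] len 0.0012 dr [0.0075 0.0055 0.0009] loc [-0.0251  0.0419]
```

```bash
python3 -m crank '{"dr":[[0,0,0],[0,0,0],[0,0,0],[0,0,0],[0,0,0],[0,0,0],[0,0,0]],"travel":[[0,0.003,0],[0,0.003,0],[0,0.003,0],[0,0.003,-0.02],[0,0.003,-0.05],[0,0.003,-0.085],[0,0.003,-0.09]],"hand":[0.028,0.028,0.028,0.028,0.028,0.028,0.028]}' ; python3 -c "
from h import *
go([.5555,-.0925,.145],YAW)
c=cam('scene'); save(c,'s29.png',(195,120,335,260),5)
"
```

```text
clock: 42.95
eef_pos: [0.4867, -0.0721, 0.1505]
tool_rot: [0.028, 1.0, -0.0, 0.002]
ft_force: [0.5, -0.5, 0.2]
grip_width: 0.0283
t42.95 eef [ 0.4867 -0.0721  0.1505] q [ 2.830e-02  9.996e-01 -4.000e-04  2.200e-03] F [ 0.5 -0.5  0.2] w 0.0283 j [-0.147  0.273 -0.169  1.124 -0.    -0.09 ]
travel [-0.0698 -0.0164  0.0059] len 0.0719 dr [0.0029 0.0041 1.5687] loc [-0.0261  0.0408]
```

View pics/s29.png

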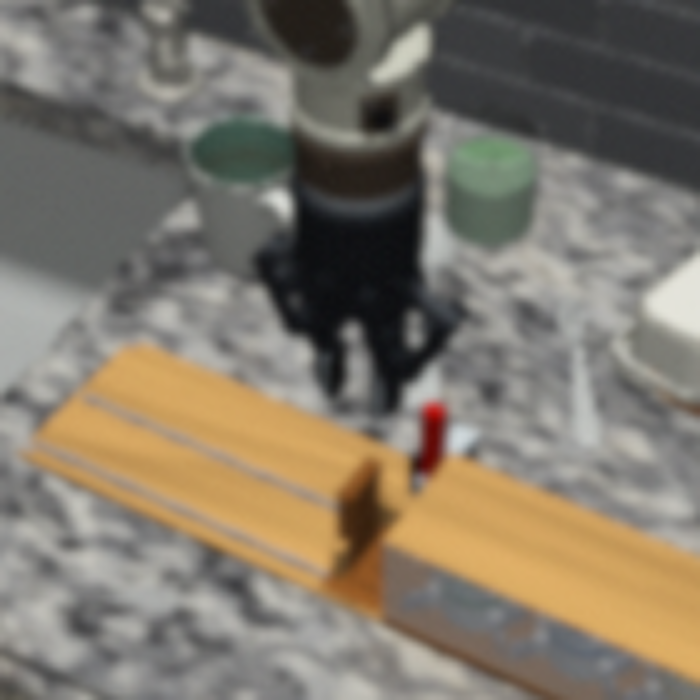

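```bash
python3 -m crank '{"dr":[[0,0,0.17],[0,0,0.34],[0,0,0.51],[0,0,0.68],[0,0,0.85],[0,0,1.02],[0,0,1.19],[0,0,1.36],[0,0,1.53],[0,0,1.5687]],"travel":[[-0.01,-0.002,0],[-0.02,-0.004,0],[-0.03,-0.006,0],[-0.04,-0.008,0],[-0.05,-0.01,0],[-0.06,-0.012,0],[-0.0695,-0.0164,0],[-0.0695,-0.0164,0],[-0.0695,-0.0164,0.0],[-0.0695,-0.0164,0.0]],"hand":[0.026,0.026,0.026,0.026,0.026,0.026,0.026,0.026,0.026,0.026]}' ;python3 -m crank '{"dr":[[0,0,0],[0,0,0]],"travel":[[0,0,0],[0,0,0]],"hand":[0.026,0.026]}' ; python3 -c "
from h import *
go([.5555,-.0925,.066],YAW)
"
```

```text
clock: 44.25
eef_pos: [0.5524, -0.0918, 0.1462]
tool_rot: [0.727, 0.687, -0.001, -0.001]
ft_force: [0.2, -0.4, -0.0]
grip_width: 0.0255
clock: 44.5
eef_pos: [0.5531, -0.0918, 0.1473]
tool_rot: [0.726, 0.688, -0.001, -0.001]
ft_force: [0.3, -0.3, 0.2]
grip_width: 0.0259
t44.50 eef [ 0.5531 -0.0918  0.1473] q [ 7.258e-01  6.880e-01 -6.000e-04 -7.000e-04] F [ 0.3 -0.3  0.2] w 0.0259 j [-0.164  0.409  0.02   1.184 -0.     1.46 ]
travel [-0.0006  0.0026  0.0813] len 0.0813 dr [-0.0019 -0.0001  0.001 ] loc [0.0412 0.0248]
```

```bash
python3 -m crank '{"dr":[[0,0,0],[0,0,0],[0,0,0],[0,0,0],[0,0,0]],"travel":[[0,0.002,0.025],[0,0.0025,0.05],[0,0.0025,0.075],[0,0.0025,0.081],[0,0.0025,0.081]],"hand":[0.026,0.026,0.026,0.026,0.026]}' ; python3 -m crank '{"dr":[[0,0,0],[0,0,0],[0,0,0],[0,0,0]],"travel":[[0,0,0],[0,0,0],[0,0,0],[0,0,0]],"hand":[0.008,0.008,0.008,0.008]}'; python3 -c "
from h import *
go([.5335,-.0909,.066],YAW)
c=cam('scene'); save(c,'s30.png',(245,150,315,245),7)
"
```

```text
clock: 45.12
eef_pos: [0.5561, -0.0919, 0.0672]
tool_rot: [0.726, 0.688, -0.0, -0.0]
ft_force: [0.3, 0.6, -0.5]
grip_width: 0.026
clock: 45.62
eef_pos: [0.5553, -0.0919, 0.0683]
tool_rot: [0.726, 0.688, -0.0, -0.0]
ft_force: [-4.9, -0.6, 4.6]
grip_width: 0.0127
t45.62 eef [ 0.5553 -0.0919  0.0683] q [ 7.259e-01  6.878e-01 -4.000e-04 -3.000e-04] F [-4.9 -0.6  4.6] w 0.0127 j [-0.164  0.483 -0.086  1.002 -0.     1.461]
travel [-0.0001 -0.0219  0.0023] len 0.022 dr [-0.0009  0.0002  0.0005] loc [0.0435 0.0248]
```

View pics/s30.png

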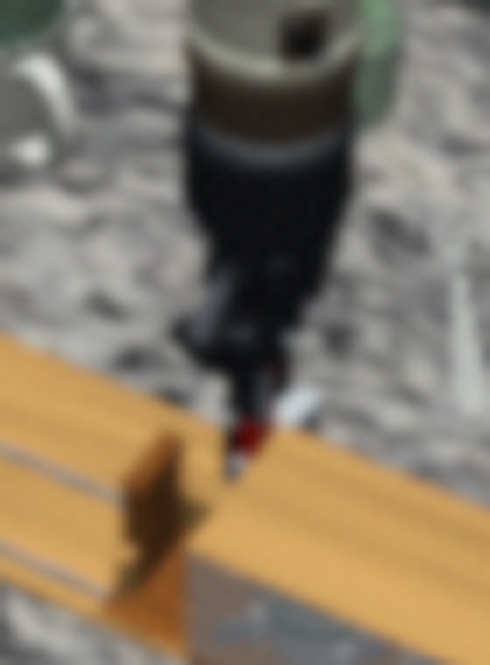

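```bash
python3 -m crank '{"dr":[[0,0,0],[0,0,0],[0,0,0],[0,0,0],[0,0,0],[0,0,0]],"travel":[[0,-0.006,0],[0,-0.012,0],[0,-0.018,0],[0,-0.0225,0],[0,-0.025,0],[0,-0.025,0]],"hand":[0.008,0.008,0.008,0.008,0.008,0.008]}'; python3 -c "
from h import *
go([.5335,-.0909,.066],YAW)"
```

```text
clock: 46.42
eef_pos: [0.5331, -0.0907, 0.0684]
tool_rot: [0.726, 0.688, 0.002, 0.002]
ft_force: [4.2, 0.5, 4.2]
grip_width: 0.013
t46.42 eef [ 0.5331 -0.0907  0.0684] q [0.7258 0.6879 0.0015 0.0016] F [4.2 0.5 4.2] w 0.0130 j [-0.169  0.441 -0.156  0.969  0.     1.456]
travel [-0.0002  0.0004  0.0024] len 0.0024 dr [0.0044 0.     0.0008] loc [0.0211 0.0248]
```

```bash
python3 -m crank '{"dr":[[0,0,0],[0,0,0],[0,0,0]],"travel":[[0,-0.0015,0],[0,-0.003,0],[0,-0.003,0]],"hand":[0.008,0.008,0.008]}'; python3 -m crank '{"dr":[[0,0,0],[0,0,0],[0,0,0],[0,0,0],[0,0,0],[0,0,0],[0,0,0],[0,0,0]],"travel":[[0,0.005,0],[0,0.005,0],[0,0.005,0],[0,0.005,-0.02],[0,0.005,-0.05],[0,0.005,-0.1],[0.04,-0.02,-0.14],[0.09,-0.05,-0.16]],"hand":[0.026,0.026,0.026,0.026,0.026,0.026,0.026,0.026]}';python3 -m crank '{"dr":[[0,0,0],[0,0,0],[0,0,0],[0,0,0]],"travel":[[0.05,-0.03,0],[0.1,-0.07,0],[0.15,-0.1,0],[0.2,-0.1,0]],"hand":[0.026,0.026,0.026,0.026]}'; python3 -c "
from h import *
c=cam('scene'); save(c,'s31.png',(195,170,365,290),4.5);save(c,'s31f.png')
c=cam('top'); save(c,'t31.png',(190,180,390,260),4); save(c,'t31b.png',(270,185,310,250),10)
obs()"
```

```text
clock: 46.8
eef_pos: [0.5328, -0.0907, 0.0685]
tool_rot: [0.726, 0.688, 0.003, 0.003]
ft_force: [10.8, 0.5, -1.2]
grip_width: 0.0128
clock: 47.8
eef_pos: [0.4834, 0.0024, 0.2294]
tool_rot: [0.727, 0.687, 0.001, 0.001]
ft_force: [0.3, 0.6, -0.2]
grip_width: 0.0261
clock: 48.3
eef_pos: [0.3913, 0.208, 0.2274]
tool_rot: [0.726, 0.688, -0.001, -0.0]
ft_force: [0.7, -0.8, -0.5]
grip_width: 0.026
t48.40 eef [0.3932 0.2108 0.2272] q [ 7.237e-01  6.901e-01  5.000e-04 -4.000e-04] F [-0.7 -1.  -0.1] w 0.0259 j [ 4.910e-01  1.360e-01 -1.360e-01  1.298e+00  1.000e-03  2.110e+00]
```

View pics/s31.png

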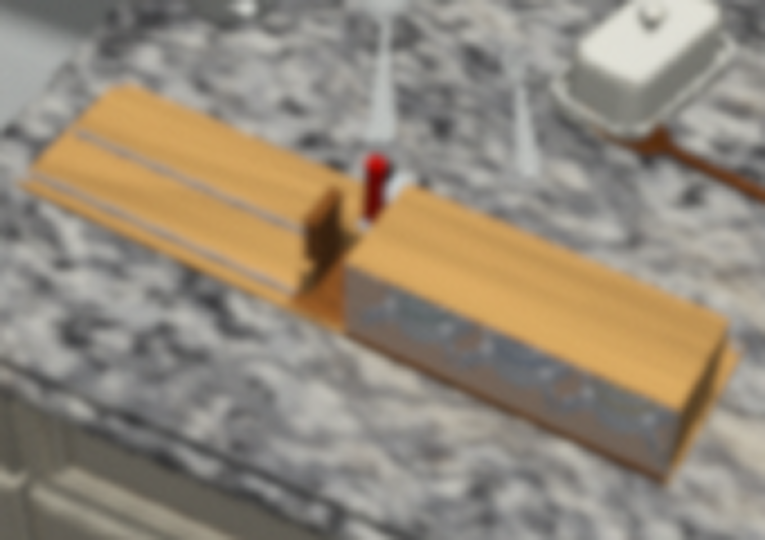

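View pics/t31.png

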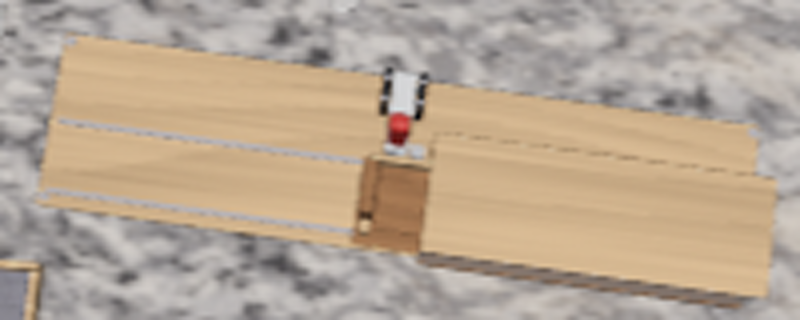

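View pics/t31b.png

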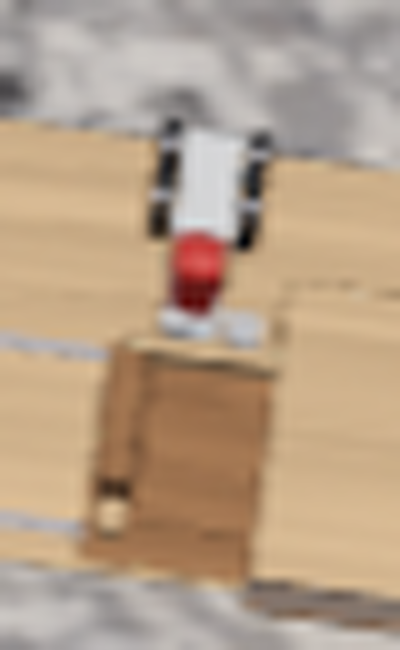

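View pics/s31f.png

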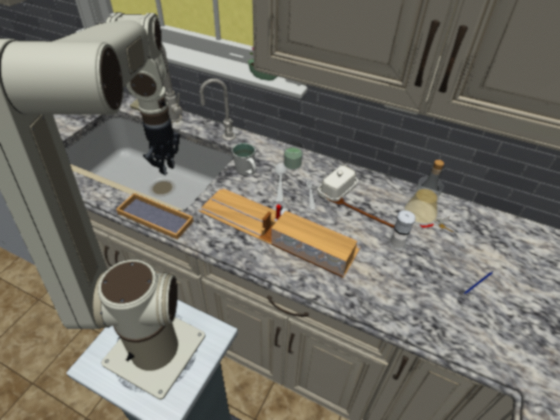

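```bash
python3 -m crank '{"dr":[[0,0,0],[0,0,0],[0,0,0],[0,0,0]],"travel":[[0,0,0],[0,0,0],[0,0,0],[0,0,0]],"hand":[0.026,0.026,0.026,0.026]}'; python3 -c "
from workcell import job
print(job.job_done())"
```

```text
clock: 48.9
eef_pos: [0.3943, 0.2064, 0.2273]
tool_rot: [0.727, 0.687, -0.0, 0.0]
ft_force: [0.5, 0.1, 0.5]
grip_width: 0.0259
the job is handed in; nothing more can be done
None
```

The spice tins are put away and the job is handed in, at about 49 s. It gave no verdict.

- **Order of work:** I pushed the lock handle to its stop and drew the tray out to its stop (242 mm). I pressed the yellow tin into clip2, the blue into clip1 and the green into clip0, each against the back wall. Then I slid the tray home to its stop and pulled the lock back to its closed stop. There was no red tin in the caddy.
- **Tins:** After release, the cameras placed the yellow and blue tins within about 1 mm of their clip seats. For green I compared its image position with its clip by eye. All three stood upright behind the rollers.
- **Tray and lock:** The gripper stopped within about 1 mm of the places where it first gripped the end plate and the lock handle. In the last pictures both look as they did at the start. The plate shows perhaps 2 mm further home than at first, which is within the 4 mm of play the lock allows.
- **Bystanders:** The mug and grinder look unmoved by eye; I did not measure them.
- **Forces:** The largest wrist force I read was about 22 N, at the clip lips.
- **Disturbances:** I saw no knocked tin and no grip slip.

No check failed.

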